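# Top up a tripped bead bath and hold its recessed reset

### The arm

A 6-joint arm with a two-finger parallel gripper is mounted at the origin on a cart in front of the work surface, level with it; the furniture and walls round the work are solid. World frame = base frame: x ahead of the robot, y to its left, z up, the work surface at z = 0. Lengths are in mm, angles in rad, forces in N, time in s.
With the tool pointing down it reaches from about 300 to 775 mm from the base axis. Payload 14.6 kg.
Tool frame: the origin (TCP) lies between the finger pads; the fingertips stand manip.tip_reach ahead of it and the grasp point (between the pads) lies 5 mm behind it (manip.tip_reach is the distance from the TCP to the fingertips, in mm); z points along the fingers, y is the line along which they close (so a half turn about z gives the same grasp; the last joint's range is limited). The gripper opens to 94 mm and grips with 3 to 60 N. Pads are 16 mm wide; open, the fingers measure 119 mm over their backs; the gripper's body (75 mm by 177 mm) begins 78 mm behind the grasp point.
Start: joints at [1.085, 0.3, 1.521, -0, 1.321, -0.067], TCP at [223.662, 502.459, 219.446] pointing down, gripper open.
Joint ranges: [-3.03, 3.03], [-0.79, 2.21], [0.23, 2.52], [-1.04, 4.18], [0, 3.07], [-2.55, 2.55]. Speed limits (rad/s): [2.22, 2.22, 2.57, 3.14, 3.14, 3.14].

### API

Orientations are given as [roll, pitch, yaw] about the fixed x, y, z axes, in that order (R = Rz(yaw) Ry(pitch) Rx(roll)).
In Python, from cell import manip gives the robot as it stands. The module is installed in compiled form; this text tells all that it offers.
- The arm moves only by the shell command python3 -m creep 'ROWS' [FORCE]. ROWS is JSON, a list of rows, each a list of 3 entries, a list of its own where there are three numbers: the opening, from -1 (shut) to 1 (fully open), then the shift along the tool's x, y, z in cm, then the turn about the tool's z in units of 5 degrees (1.0 is 5 degrees). In form: [[grip, [tx, ty, tz], roll], ...]. A call has 1 to 12 rows; each row is the pose to reach, as a shift and turn from the pose commanded when the call began, along the tool's axes at that moment; what a row does not reach only later rows make up. A row lasts 1/10 s, in which the tool goes at most 50 mm and 8.59 degrees, less where a joint would pass 70% of its speed; a pose out of reach is approached as far as the arm can. A call with a gripper value outside its range is refused whole. The fingers move at their own pace and stop on an object; FORCE is the grip in N (left out, the last holds). Time passes only in rows, so rows that repeat a pose let the fingers close. It gives the time, the measured TCP pose, the force, the opening and the grip force at its end, in the units of the state.
- manip.read_state(): the state, without advancing time (a new reading comes with each control period).
- manip.camera(name): name is "scene" or "top"; returns the picture (400x640x3 uint8, red, green, blue); there is no depth.
- manip.camera_params(name): a dict with "fovy" (degrees; the focal length in pixels is half the picture's height over the tangent of half this angle, whatever the lens; pixels are square), "cx", "cy" (the principal point, pixels), "k1" (the pictures are not rectified: a ray, as slopes to the right and down, at radius r is drawn at 1 + k1 r^2 times it, then the intrinsics apply), "origin" and "attitude" of the camera in the world. Camera axes: x right, y down, z forward; pixel columns grow to the right and rows downward; lengths in mm; the calibration is good to about 2 mm. A picture is of the moment at which its call begins. camera_params takes no time and is no camera call.
- manip.sign_off(): hands the job in; it is judged then, once.
The state is a dict: "clock": time; "joints": joint angles; "qd": joint speeds; "effort": joint torques, N m; "eef_pos": TCP position; "eef_rot": TCP orientation; "wrist_force": force on the tool from outside, world axes, zero at the start; "moment": the same for the moment, N m; "finger_gap": finger opening in mm; "finger_force": force on a finger pad.
Only numpy, scipy, OpenCV 4.12 (cv2) and the standard library are available. Lean on these libraries where they do the work, as an engineer would, in place of code of your own. Each camera call takes 0.05 s, during which the arm holds its last target. There are 200 camera calls.

### The job

The dry bead bath has tripped its over-temperature cut-out because its bead level was low. With the scoop, transfer at least four of the six spare metal beads from the steel tray into the bath's square well (do not handle beads with the fingers) and set the scoop back down on the bench on its flat blade. Then take the slim reset pin out of the stand, reach it through the small round aperture in the bath's deck and press the recessed reset button fully down, and finish while still gripping the pin and holding the button down; leave the nut driver, jar and vial where they stand.

Things in the scene. Friction and masses are not known exactly. Their poses are not given: they have to be found in the camera images.
- bath: Dry bead bath, white plastic box fixed to the bench, 190 (x) x 290 (y) x 80 high mm. Origin: centre of its underside on the bench; z up, its front with a dark display and three grey keys faces its -x. On top: a square well towards its +y end and a small aperture near its front (-x), -y corner. Nothing stands higher than 83 mm.
- well (a point): Centre of the square well of the bath, at deck height (80 mm above the bench). Well 130 x 130 mm, sides along the bath's x and y; a steel rim 3 mm high and 6 mm wide goes round it. The well holds a flat bed of beads 42 mm above the bench, that is 38 mm below this point.
- aperture (a point): Centre of the mouth of the round reset aperture, at the top face of a 60 mm square grey plate with four screws on the deck, 82.5 mm above the bench. Hole diameter 12 mm, vertical, straight. The reset button's top (10.6 mm diameter) lies 30 mm below this point.
- reset_button (a joint): Travel of the recessed reset button in m: 0 released, 0.006 fully down (moves straight down). Sprung: about 1.8 N to start, 5.4 N fully down; it springs back when let go. Counts as held down above 0.004.
- tray: Stainless trough fixed to the bench. Floor 72 (x) x 190 (y) mm, 3 mm above the bench; side walls and square +y end rise to 26 mm; at its -y end the floor meets (at y = -95 mm) a back sloped outwards at 50 degrees from level, rising to 52 mm between side walls as high. Origin: underside, middle of the floor; y along its length. Beads lie near the slope; floor at y above -45 mm is empty.
- bead_1: Spare bead: plain steel ball, 14 mm diameter, 11.5 g, rolls freely. Origin: its centre.
- bead_2: Spare bead: plain steel ball, 14 mm diameter, 11.5 g, rolls freely. Origin: its centre.
- bead_3: Spare bead: plain steel ball, 14 mm diameter, 11.5 g, rolls freely. Origin: its centre.
- bead_4: Spare bead: plain steel ball, 14 mm diameter, 11.5 g, rolls freely. Origin: its centre.
- bead_5: Spare bead: plain steel ball, 14 mm diameter, 11.5 g, rolls freely. Origin: its centre.
- bead_6: Spare bead: plain steel ball, 14 mm diameter, 11.5 g, rolls freely. Origin: its centre.
- scoop: Steel scoop, grey handle, 210 g, on its flat blade. Blade 80 x 60 wide mm, floor 2 mm, bevelled lip, side walls 28 mm high behind, none over the front 20 mm, back wall 34 mm, nose open. Origin: centre of the blade's underside; x to the nose (lip at +40 mm), z up. The handle rises at 38 degrees towards -x, ending 140 mm behind and 110 mm above the origin. Centre of mass 30 mm behind the origin.
- scoop_grip (a point): Middle of the scoop's handle, 89 mm behind the blade's centre and 64 mm above its underside; same axes as the scoop. The handle is a flat-sided bar 14 mm wide (scoop's y) and 20 mm deep: take it across its width.
- scoop_lip (a point): Middle of the scoop's front lip, at the blade's underside; same axes as the scoop.
- stand: Aluminium tool stand fixed to the bench, two plates on four posts, 60 (x) x 132 (y) mm, top plate's upper face 84 mm above the bench. Two 16 mm holes 32 mm either side of its middle along y hold the two tools upright, in either order. Origin: centre of its underside.
- reset_pin: Slim reset pin standing in the stand: square grey grip 14 x 14 x 50 mm above a round flange (24 mm diameter, 4 mm thick), and below the flange a 6 mm diameter steel rod 72 mm long. 40 g. Origin: on its axis at the flange's underside, which rests on the stand; z up along the grip, x and y square to the grip's flats.
- pin_grip (a point): Point on the pin's axis to grip it, 28 mm above the flange's underside (24 mm above the flange's top face).
- pin_tip (a point): Lower end of the pin's rod, 72 mm below the flange's underside.
- nut_driver: Nut driver standing in the stand's other hole: thick round black waisted handle 26 mm diameter, steel shank 13 mm (too thick for the aperture). Bystander. Origin: on its axis at its flange's underside.
- pellet_jar: Jar of pellets with a screw cap, 63 mm diameter, 82 mm high. Bystander. Origin: centre of its underside.
- sample_vial: Clear vial with a white cap, 41 mm diameter, 73 mm high. Bystander. Origin: centre of its underside.

How it is judged (in metres and radians):
On the way, in this order (a step that is already met when the one before it is completed fails the run):
1. at least four beads lie in the bath's well (((horizontal distance between each of bead_1, bead_2, bead_3, bead_4 and well below 0.09 m and height (world z) of each of bead_1, bead_2, bead_3, bead_4 below 0.074 m) or (horizontal distance between each of bead_1, bead_2, bead_3, bead_5 and well below 0.09 m and height (world z) of each of bead_1, bead_2, bead_3, bead_5 below 0.074 m) or (horizontal distance between each of bead_1, bead_2, bead_3, bead_6 and well below 0.09 m and height (world z) of each of bead_1, bead_2, bead_3, bead_6 below 0.074 m) or (horizontal distance between each of bead_1, bead_2, bead_4, bead_5 and well below 0.09 m and height (world z) of each of bead_1, bead_2, bead_4, bead_5 below 0.074 m) or (horizontal distance between each of bead_1, bead_2, bead_4, bead_6 and well below 0.09 m and height (world z) of each of bead_1, bead_2, bead_4, bead_6 below 0.074 m) or (horizontal distance between each of bead_1, bead_2, bead_5, bead_6 and well below 0.09 m and height (world z) of each of bead_1, bead_2, bead_5, bead_6 below 0.074 m) or (horizontal distance between each of bead_1, bead_3, bead_4, bead_5 and well below 0.09 m and height (world z) of each of bead_1, bead_3, bead_4, bead_5 below 0.074 m) or (horizontal distance between each of bead_1, bead_3, bead_4, bead_6 and well below 0.09 m and height (world z) of each of bead_1, bead_3, bead_4, bead_6 below 0.074 m) or (horizontal distance between each of bead_1, bead_3, bead_5, bead_6 and well below 0.09 m and height (world z) of each of bead_1, bead_3, bead_5, bead_6 below 0.074 m) or (horizontal distance between each of bead_1, bead_4, bead_5, bead_6 and well below 0.09 m and height (world z) of each of bead_1, bead_4, bead_5, bead_6 below 0.074 m) or (horizontal distance between each of bead_2, bead_3, bead_4, bead_5 and well below 0.09 m and height (world z) of each of bead_2, bead_3, bead_4, bead_5 below 0.074 m) or (horizontal distance between each of bead_2, bead_3, bead_4, bead_6 and well below 0.09 m and height (world z) of each of bead_2, bead_3, bead_4, bead_6 below 0.074 m) or (horizontal distance between each of bead_2, bead_3, bead_5, bead_6 and well below 0.09 m and height (world z) of each of bead_2, bead_3, bead_5, bead_6 below 0.074 m) or (horizontal distance between each of bead_2, bead_4, bead_5, bead_6 and well below 0.09 m and height (world z) of each of bead_2, bead_4, bead_5, bead_6 below 0.074 m) or (horizontal distance between each of bead_3, bead_4, bead_5, bead_6 and well below 0.09 m and height (world z) of each of bead_3, bead_4, bead_5, bead_6 below 0.074 m))), for 0.2 s.
2. the scoop is back on the bench on its blade, let go (height (world z) of scoop below 0.006 m and angle between scoop's own z axis and vertical below 0.1 rad and contact force between the fingers and scoop below 0.05 N), for 0.2 s.
3. the reset pin is lifted out of the stand (height (world z) of pin_tip above 0.088 m and contact force between the fingers and reset_pin above 0.5 N), for 0.1 s.
4. the pin is through the aperture and the button is down (value of joint reset_button above 0.004 m and horizontal distance between pin_tip and aperture below 0.007 m and contact force between reset_pin and reset_button above 0.5 N), for 0.3 s.
At the end, for the whole second after the job is handed in: The reset pin, still gripped, reaches through the aperture and holds the button more than 4 mm down through the last second; at least four beads lie in the bath's well below its deck; the scoop stands on its blade on the bench (within about 5 degrees), not touched (all of step 2 and all of step 4 and z of pin_tip in the frame of aperture below -0.03 m and contact force between the fingers and reset_pin above 0.5 N and ((horizontal distance between each of bead_1, bead_2, bead_3, bead_4 and well below 0.09 m and height (world z) of each of bead_1, bead_2, bead_3, bead_4 below 0.074 m) or (horizontal distance between each of bead_1, bead_2, bead_3, bead_5 and well below 0.09 m and height (world z) of each of bead_1, bead_2, bead_3, bead_5 below 0.074 m) or (horizontal distance between each of bead_1, bead_2, bead_3, bead_6 and well below 0.09 m and height (world z) of each of bead_1, bead_2, bead_3, bead_6 below 0.074 m) or (horizontal distance between each of bead_1, bead_2, bead_4, bead_5 and well below 0.09 m and height (world z) of each of bead_1, bead_2, bead_4, bead_5 below 0.074 m) or (horizontal distance between each of bead_1, bead_2, bead_4, bead_6 and well below 0.09 m and height (world z) of each of bead_1, bead_2, bead_4, bead_6 below 0.074 m) or (horizontal distance between each of bead_1, bead_2, bead_5, bead_6 and well below 0.09 m and height (world z) of each of bead_1, bead_2, bead_5, bead_6 below 0.074 m) or (horizontal distance between each of bead_1, bead_3, bead_4, bead_5 and well below 0.09 m and height (world z) of each of bead_1, bead_3, bead_4, bead_5 below 0.074 m) or (horizontal distance between each of bead_1, bead_3, bead_4, bead_6 and well below 0.09 m and height (world z) of each of bead_1, bead_3, bead_4, bead_6 below 0.074 m) or (horizontal distance between each of bead_1, bead_3, bead_5, bead_6 and well below 0.09 m and height (world z) of each of bead_1, bead_3, bead_5, bead_6 below 0.074 m) or (horizontal distance between each of bead_1, bead_4, bead_5, bead_6 and well below 0.09 m and height (world z) of each of bead_1, bead_4, bead_5, bead_6 below 0.074 m) or (horizontal distance between each of bead_2, bead_3, bead_4, bead_5 and well below 0.09 m and height (world z) of each of bead_2, bead_3, bead_4, bead_5 below 0.074 m) or (horizontal distance between each of bead_2, bead_3, bead_4, bead_6 and well below 0.09 m and height (world z) of each of bead_2, bead_3, bead_4, bead_6 below 0.074 m) or (horizontal distance between each of bead_2, bead_3, bead_5, bead_6 and well below 0.09 m and height (world z) of each of bead_2, bead_3, bead_5, bead_6 below 0.074 m) or (horizontal distance between each of bead_2, bead_4, bead_5, bead_6 and well below 0.09 m and height (world z) of each of bead_2, bead_4, bead_5, bead_6 below 0.074 m) or (horizontal distance between each of bead_3, bead_4, bead_5, bead_6 and well below 0.09 m and height (world z) of each of bead_3, bead_4, bead_5, bead_6 below 0.074 m)) and contact force between the arm and scoop below 0.05 N); the arm keeps its last pose, push and grip.
It fails at once if the fingers handle a bead (contact force between the fingers and bead_1 above 0.5 N or contact force between the fingers and bead_2 above 0.5 N or contact force between the fingers and bead_3 above 0.5 N or contact force between the fingers and bead_4 above 0.5 N or contact force between the fingers and bead_5 above 0.5 N or contact force between the fingers and bead_6 above 0.5 N).
It fails at once if the reset is pressed before the bath is topped up (value of joint reset_button above 0.003 m and not ((horizontal distance between each of bead_1, bead_2, bead_3, bead_4 and well below 0.09 m and height (world z) of each of bead_1, bead_2, bead_3, bead_4 below 0.074 m) or (horizontal distance between each of bead_1, bead_2, bead_3, bead_5 and well below 0.09 m and height (world z) of each of bead_1, bead_2, bead_3, bead_5 below 0.074 m) or (horizontal distance between each of bead_1, bead_2, bead_3, bead_6 and well below 0.09 m and height (world z) of each of bead_1, bead_2, bead_3, bead_6 below 0.074 m) or (horizontal distance between each of bead_1, bead_2, bead_4, bead_5 and well below 0.09 m and height (world z) of each of bead_1, bead_2, bead_4, bead_5 below 0.074 m) or (horizontal distance between each of bead_1, bead_2, bead_4, bead_6 and well below 0.09 m and height (world z) of each of bead_1, bead_2, bead_4, bead_6 below 0.074 m) or (horizontal distance between each of bead_1, bead_2, bead_5, bead_6 and well below 0.09 m and height (world z) of each of bead_1, bead_2, bead_5, bead_6 below 0.074 m) or (horizontal distance between each of bead_1, bead_3, bead_4, bead_5 and well below 0.09 m and height (world z) of each of bead_1, bead_3, bead_4, bead_5 below 0.074 m) or (horizontal distance between each of bead_1, bead_3, bead_4, bead_6 and well below 0.09 m and height (world z) of each of bead_1, bead_3, bead_4, bead_6 below 0.074 m) or (horizontal distance between each of bead_1, bead_3, bead_5, bead_6 and well below 0.09 m and height (world z) of each of bead_1, bead_3, bead_5, bead_6 below 0.074 m) or (horizontal distance between each of bead_1, bead_4, bead_5, bead_6 and well below 0.09 m and height (world z) of each of bead_1, bead_4, bead_5, bead_6 below 0.074 m) or (horizontal distance between each of bead_2, bead_3, bead_4, bead_5 and well below 0.09 m and height (world z) of each of bead_2, bead_3, bead_4, bead_5 below 0.074 m) or (horizontal distance between each of bead_2, bead_3, bead_4, bead_6 and well below 0.09 m and height (world z) of each of bead_2, bead_3, bead_4, bead_6 below 0.074 m) or (horizontal distance between each of bead_2, bead_3, bead_5, bead_6 and well below 0.09 m and height (world z) of each of bead_2, bead_3, bead_5, bead_6 below 0.074 m) or (horizontal distance between each of bead_2, bead_4, bead_5, bead_6 and well below 0.09 m and height (world z) of each of bead_2, bead_4, bead_5, bead_6 below 0.074 m) or (horizontal distance between each of bead_3, bead_4, bead_5, bead_6 and well below 0.09 m and height (world z) of each of bead_3, bead_4, bead_5, bead_6 below 0.074 m))).
It fails at once if a bystander is moved more than 30 mm (distance of any of nut_driver, pellet_jar, sample_vial from where it was at the start of the episode above 0.03 m).
It also fails if it takes over 67 s, if anything falls off the work surface, if the arm or the gripper's body presses on something with over 40 N, if the wrist force passes 120 N, or if a joint passes its speed limit or range.

## Working session

There is one attempt and no reset: what is moved stays moved. The work goes in short steps, Python scripts to look and compute and a shell command to move; the robot and the scene stay as the last step left them, time stands still between calls to the robot, and variables do not carry over. Pictures are saved under pics/ and viewed, at most 10 in all, crops included, and the job is handed in when it is done.

```bash
mkdir -p pics
cat > h.py <<'E'
import numpy as np, cv2
from cell import manip
from scipy.spatial.transform import Rotation as Ro
def snap(n,f):
    a=manip.camera(n); cv2.imwrite('pics/'+f,a[:,:,::-1]); return a
def cam(n):
    p=manip.camera_params(n); f=200/np.tan(np.radians(p['fovy'])/2)
    at=np.array(p['attitude'],float)
    R=at if at.shape==(3,3) else Ro.from_euler('xyz',at).as_matrix()
    return p,f,R,np.array(p['origin'],float)
def ray(n,u,v):
    p,f,R,o=cam(n)
    d=np.array([(u-p['cx'])/f,(v-p['cy'])/f]); s=d.copy()
    for _ in range(20): s=d/(1+p['k1']*(s@s))
    return o,R@np.array([s[0],s[1],1])
def plane(n,u,v,z):
    o,d=ray(n,u,v); return o+d*(z-o[2])/d[2]
def proj(n,P):
    p,f,R,o=cam(n); c=R.T@(np.array(P,float)-o); s=c[:2]/c[2]; s=s*(1+p['k1']*(s@s))
    return s*f+[p['cx'],p['cy']]
def tri(u1,u2):
    o1,d1=ray('scene',*u1); o2,d2=ray('top',*u2)
    t=np.linalg.lstsq(np.c_[d1,-d2],o2-o1,rcond=None)[0]
    a,b=o1+d1*t[0],o2+d2*t[1]; return (a+b)/2,np.linalg.norm(a-b)
E
python3 - <<'E'
from h import *
for n in('scene','top'): snap(n,n+'0.png'); print(manip.camera_params(n))
print(manip.read_state(), manip.tip_reach)
E
```

```text
{'fovy': 56.05612452108952, 'cx': 319.0595779838996, 'cy': 190.62278581371666, 'k1': 0.004339984032939194, 'origin': array([ 168.45301411, -981.46190993,  624.47410311]), 'attitude': array([-2.05802374, -0.00809274, -0.41297482])}
{'fovy': 45.670681615916415, 'cx': 314.8764667882807, 'cy': 199.37984728687218, 'k1': -0.02870016309926814, 'origin': array([ 387.36723089,  -81.4193914 , 1414.80767923]), 'attitude': array([-3.01877294,  0.00829114, -1.56617652])}
{'clock': 0.1, 'joints': array([ 1.08541264e+00,  3.00409979e-01,  1.52152171e+00, -1.56808998e-05,
        1.32068919e+00, -6.65987519e-02]), 'qd': array([-0.00165353, -0.00089547,  0.00075559,  0.00062409,  0.00238228,
        0.00047136]), 'effort': array([-5.46117519e-05, -5.32640147e+01, -3.53289878e+01,  7.09247170e-02,
        2.33915064e-02, -1.35297710e-04]), 'eef_pos': array([223.56054671, 502.27335298, 218.94495937]), 'eef_rot': array([-3.14056569e+00, -5.32729353e-05,  2.72281158e+00]), 'wrist_force': array([0.50595789, 0.2274202 , 0.11223303]), 'moment': array([0.00900086, 0.00887283, 0.01209745]), 'finger_force': 0.0, 'finger_gap': 93.93774105647611} 14.0
```

View pics/scene0.png

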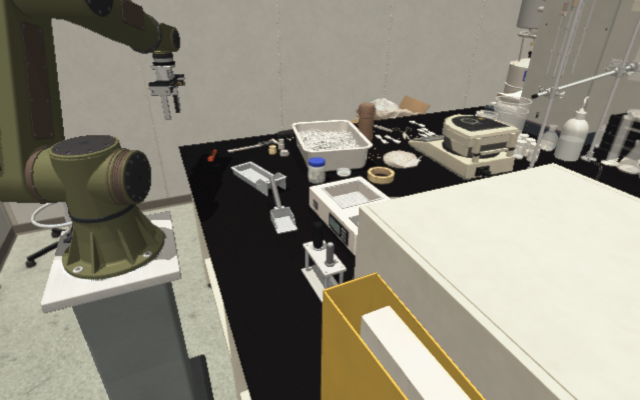

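View pics/top0.png

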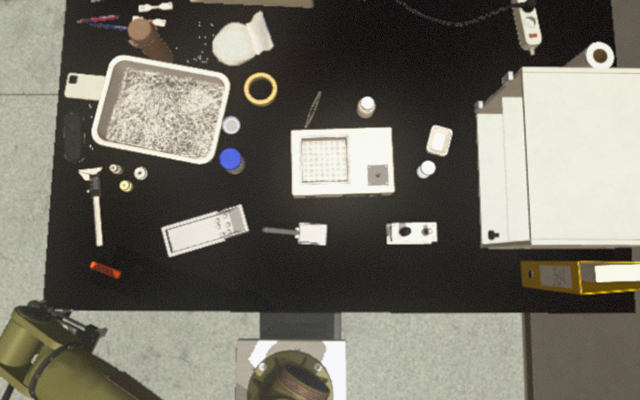

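The top view has the tray at about (205,230) with its slope and beads at the right end. The scoop is at about (310,233) with its nose to the right (world -y), the bath at (343,160) and the stand at (412,232). I'll zoom in on this area.

Run:
```python
import cv2
a=cv2.imread('pics/top0.png')[125:260,155:445]
b=cv2.resize(a,None,fx=2.75,fy=2.75,interpolation=cv2.INTER_CUBIC)
s=cv2.imread('pics/scene0.png')[150:300,225:400]; s=cv2.resize(s,None,fx=4,fy=4,interpolation=cv2.INTER_CUBIC)
cv2.imwrite('pics/c1.png',b);cv2.imwrite('pics/c2.png',s[:600])
```

```text
(no output)
```

View pics/c1.png

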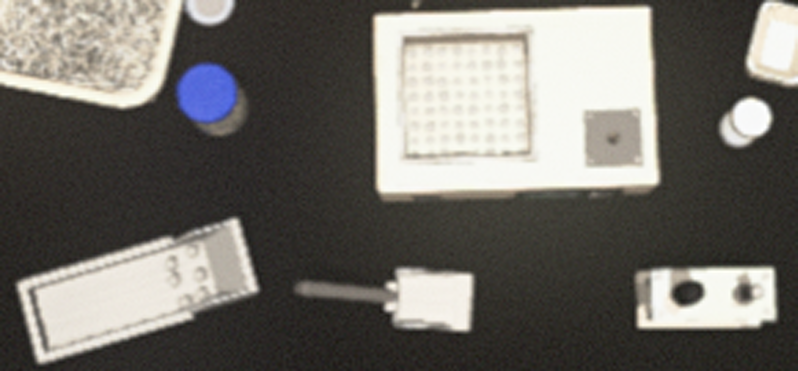

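View pics/c2.png

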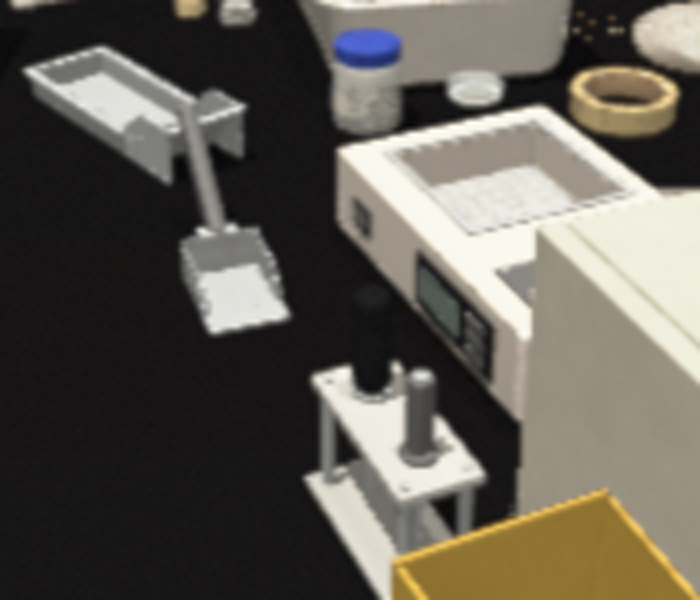

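The crops show the scoop lip corners at (471,273) and (469,331) in crop 1 and the handle end at (298,288). The bath deck corners are clear, the plate is at about (613,138), and the pin is the right-hand tool at about (745,293). The beads sit at about (170–205,250–300), next to the tray's slope.

```bash
cat > m.py <<'E'
from h import *
T=lambda u,v,z: plane('top',(u+.5)/2.75+154.5,(v+.5)/2.75+124.5,z)
S=lambda u,v,z: plane('scene',(u+.5)/4+224.5,(v+.5)/4+149.5,z)
np.set_printoptions(precision=1,suppress=True)
E
python3 - <<'E'
from m import *
print('lip',T(471,273,1),T(469,331,1),'scene',S(212,333,1),S(289,319,1))
print('backtop',T(397,267,31),T(393,326,31))
print('handle end',T(298,288,110),'base',T(390,294,34))
print('tray sq end',T(18,284,26),T(40,362,26),'slope top',T(238,218,52),T(258,290,52), 'toe',T(203,234,3),T(222,302,3))
print('tray sq end scene',S(27,71,26),S(100,47,26),'slope top',S(245,103,52),S(172,183,0))
print('bath',T(374,15,80),T(651,8,80),T(658,187,80),T(378,192,80))
print('well',T(402,36,83),T(534,33,83),T(534,160,83),T(400,158,83))
print('plate',T(585,110,82.5),T(641,108,82.5),T(641,165,82.5),T(586,165,82.5),T(613,138,82.5))
print('stand',T(636,270,84),T(775,267,84),T(776,327,84),T(638,328,84))
print('stand scene',S(312,378,84),S(485,473,84),S(404,494,84))
print('pin scene flange',S(420,455,87), 'top grip', S(421,374,138), 'topcam',T(752,293,138),T(743,293,87))
for p in[(171,263),(173,281),(193,250),(200,274),(187,300),(203,290)]: print('bead',T(*p,10))
E
```

```text
lip [ 488.2 -102.2    1. ] [ 425.5 -100.2    1. ] scene [ 428.1 -100.1    1. ] [ 486.2 -104.9    1. ]
backtop [492.1 -23.2  31. ] [429.6 -19.5  31. ]
handle end [464.7  72.3 110. ] base [463.2 -16.2  34. ]
tray sq end [472.4 382.5  26. ] [389.7 355.4  26. ] slope top [541.4 143.7  52. ] [465.8 121.   52. ] toe [529.3 189.6   3. ] [455.5 167.    3. ]
tray sq end scene [392.7 355.8  26. ] [471.5 385.4  26. ] slope top [544.7 156.6  52. ] [468.  132.8   0. ]
bath [753.3   1.2  80. ] [ 761.6 -289.5   80. ] [ 572.  -293.7   80. ] [565.8  -5.   80. ]
well [730.  -28.5  83. ] [ 733.5 -166.4   83. ] [ 599.3 -165.8   83. ] [600.9 -27.5  83. ]
plate [ 652.  -218.9   82.5] [ 654.3 -277.    82.5] [ 594.5 -276.1   82.5] [ 594.3 -219.4   82.5] [ 622.7 -247.6   82.5]
stand [ 485.9 -269.3   84. ] [ 489.5 -411.3   84. ] [ 428.5 -410.7   84. ] [ 427.  -270.5   84. ]
stand scene [ 434.2 -286.8   84. ] [ 489.9 -406.7   84. ] [ 441.4 -405.    84. ]
pin scene flange [ 461.8 -381.8   87. ] top grip [ 463.9 -376.1  138. ] topcam [ 459.8 -374.7  138. ] [ 462.7 -377.3   87. ]
bead [497.  222.1  10. ]
bead [477.5 219.4  10. ]
bead [511.2 198.7  10. ]
bead [485.2 190.4  10. ]
bead [457.1 203.7  10. ]
bead [467.9 186.7  10. ]
```

```bash
cat > go.py <<'E'
import sys; from h import *
def st():
    s=manip.read_state(); y=s['eef_rot'][2]; print('t%.2f'%s['clock'],'p',s['eef_pos'].round(1),'yaw%.1f'%np.degrees(y),'F',s['wrist_force'].round(1),'M',s['moment'].round(2),'gap%.1f ff%.1f'%(s['finger_gap'],s['finger_force']),'q',s['joints'].round(2)); return s
if __name__=='__main__':
    s=st()
    if len(sys.argv)>1:
        x,y,z,w=map(float,sys.argv[1:5]); R=Ro.from_euler('xyz',s['eef_rot']).as_matrix()
        print('cm',(R.T@(np.array([x,y,z])-s['eef_pos'])/10).round(2),'roll',round(-((w-np.degrees(s['eef_rot'][2])+180)%360-180)/5,2))
E
python3 go.py 462 27.7 130 87.7; python3 -m creep '[[1,[-41.1,-33.7,0],13.66],[1,[-41.1,-33.7,0],13.66],[1,[-41.1,-33.7,0],13.66],[1,[-41.1,-33.7,0],13.66],[1,[-41.1,-33.7,0],13.66],[1,[-41.1,-33.7,0],13.66],[1,[-41.1,-33.7,0],13.66],[1,[-41.1,-33.7,0],13.66],[1,[-41.1,-33.7,0],13.66],[1,[-41.1,-33.7,0],13.66],[1,[-41.1,-33.7,0],13.66],[1,[-41.1,-33.7,8],13.66]]' 60; python3 go.py 462 27.7 59 87.7
```

```text
t0.10 p [223.6 502.3 218.9] yaw156.0 F [0.5 0.2 0.1] M [0.01 0.01 0.01] gap93.9 ff0.0 q [ 1.09  0.3   1.52 -0.    1.32 -0.07]
cm [-41.08 -33.65   8.93] roll 13.66
clock: 1.3
eef_pos: [465.8, 24.4, 173.0]
eef_rot: [3.132, 0.0, 1.527]
wrist_force: [1.3, 0.4, -2.4]
finger_gap: 94.0
finger_force: 0.0
t1.30 p [465.8  24.4 173. ] yaw87.5 F [ 1.3  0.4 -2.4] M [-0.08 -0.01  0.05] gap94.0 ff0.0 q [-0.03  0.16  1.81 -0.    1.16  0.02]
cm [ 0.32 -0.51 11.39] roll -0.04
```

```bash
python3 -m creep '[[1,[0,0,5],0],[1,[0,0,9],0],[1,[0,0,11],0],[1,[0,0,11],0],[1,[0,0,11],0]]' 60; python3 go.py 462 27.7 59 87.7
python3 - <<'E'
from m import *
import cv2
a=snap('top','t1.png'); b=snap('scene','s1.png')
i=cv2.resize(a[180:290,240:360,::-1],None,fx=4,fy=4); j=cv2.resize(b[150:260,225:325,::-1],None,fx=4,fy=4)
cv2.imwrite('pics/c3.png',np.hstack([i,j])[:,:800])
E
```

```text
clock: 1.8
eef_pos: [462.4, 27.4, 60.0]
eef_rot: [3.142, 0.0, 1.531]
wrist_force: [-0.3, 0.5, 0.2]
finger_gap: 93.7
finger_force: 0.0
t1.80 p [462.4  27.4  60. ] yaw87.7 F [-0.3  0.5  0.2] M [-0.06  0.02 -0.03] gap93.7 ff0.0 q [-0.02  0.32  1.91 -0.    0.91  0.02]
cm [ 0.02 -0.04  0.1 ] roll 0.0
```

View pics/c3.png

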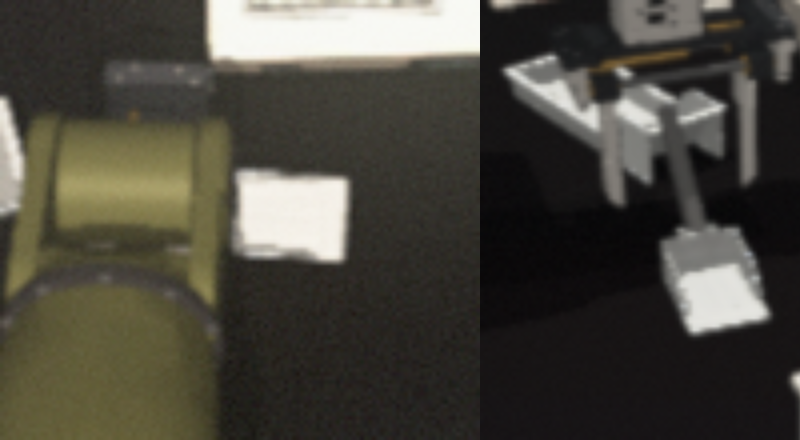

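The handle lies midway between the open fingers, with the blade flat on the bench, so I'll close and lift a little.

```bash
python3 -m creep '[[-1,[0,0,0],0],[-1,[0,0,0],0],[-1,[0,0,0],0],[-1,[0,0,0],0],[-1,[0,0,0],0],[-1,[0,0,0],0],[-1,[0,0,0],0],[-1,[0,0,0],0],[-1,[0,0,0],0],[-1,[0,0,-1],0],[-1,[0,0,-3],0],[-1,[0,0,-6],0]]' 60; python3 go.py
python3 - <<'E'
from m import *
import cv2
a=snap('top','t2.png'); b=snap('scene','s2.png')
i=cv2.resize(a[180:290,240:360,::-1],None,fx=4,fy=4); j=cv2.resize(b[130:240,225:325,::-1],None,fx=4,fy=4)
cv2.imwrite('pics/c4.png',np.hstack([i,j])[:,:800])
E
```

```text
clock: 3.1
eef_pos: [461.3, 27.5, 119.7]
eef_rot: [-3.139, -0.0, 1.531]
wrist_force: [0.5, -0.5, -2.2]
finger_gap: 13.6
finger_force: 60.0
t3.10 p [461.3  27.5 119.7] yaw87.7 F [ 0.5 -0.5 -2.2] M [0.03 0.11 0.08] gap13.6 ff60.0 q [-0.02  0.22  1.87  0.    1.05  0.02]
```

View pics/c4.png

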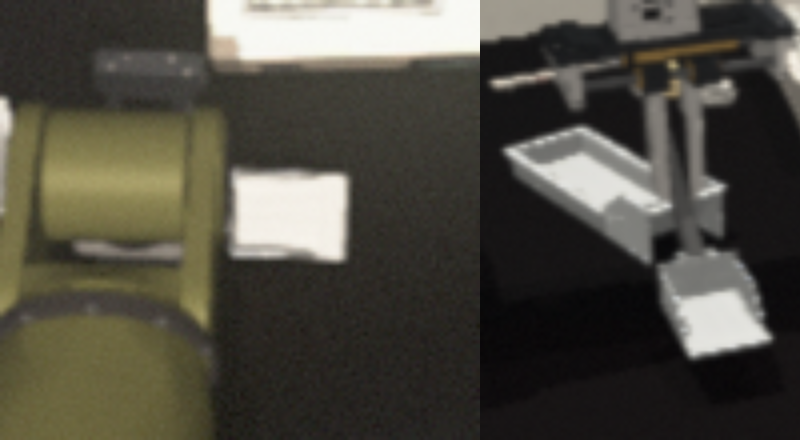

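```bash
python3 - <<'E'
from m import *
print(tri((277.6,219.1),(326.5,245.3)),tri((297.7,215.6),(327,223.7)))
# reference: same way before lifting (known z~1)
print(tri((277.6,232.9),(326.2,245.1)),tri((297.0,229.5),(326.9,223.9)))
E
python3 go.py 454 306 119.7 107.2
```

```text
(array([ 426.1, -103.9,   50.8]), np.float64(5.502447421428619)) (array([ 487.5, -105.2,   48.5]), np.float64(4.118172041796284))
(array([ 426.2, -103.3,    3.3]), np.float64(1.7304362708105752)) (array([ 487.6, -104.8,    0.3]), np.float64(1.721782111693664))
t3.20 p [463.7  27.5 123.1] yaw87.7 F [-0.2 -0.2 -2. ] M [0.07 0.04 0.02] gap13.2 ff60.0 q [-0.02  0.22  1.87  0.    1.05  0.02]
cm [27.79 -2.08  0.33] roll -3.9
```

```bash
python3 go.py 433.3 367.5 160 107 | tail -1; python3 -m creep '[[-1,[0,0,-4],0],[-1,[5,-0.3,-4],-0.8],[-1,[10,-0.6,-4],-1.6],[-1,[15,-1,-4],-2.4],[-1,[20,-1.2,-4],-3],[-1,[25,-1.4,-4],-3.6],[-1,[30,-1.65,-4],-3.86],[-1,[33.85,-1.65,-4],-3.86],[-1,[33.85,-1.65,-4],-3.86],[-1,[33.85,-1.65,-2],-3.86],[-1,[33.85,-1.65,2],-3.86],[-1,[33.85,-1.65,2],-3.86]]' 60; python3 go.py 433.3 367.5 62 107
python3 - <<'E'
from m import *
import cv2
a=snap('top','t3.png'); b=snap('scene','s3.png')
i=cv2.resize(a[170:280,150:250,::-1],None,fx=4,fy=4); j=cv2.resize(b[120:230,210:310,::-1],None,fx=4,fy=4)
cv2.imwrite('pics/c5.png',np.hstack([i,j])[:,:800])
E
```

```text
cm [33.85 -4.37 -3.71] roll -3.86
clock: 4.4
eef_pos: [458.0, 365.1, 95.6]
eef_rot: [-3.137, 0.002, 1.868]
wrist_force: [0.0, -0.1, -1.8]
finger_gap: 13.7
finger_force: 59.8
t4.40 p [458.  365.1  95.6] yaw107.0 F [ 0.  -0.1 -1.8] M [ 0.12  0.18 -0.05] gap13.7 ff59.8 q [ 0.61  0.51  1.54 -0.    1.1   0.31]
cm [ 0.95 -2.27  3.37] roll 0.0
```

View pics/c5.png

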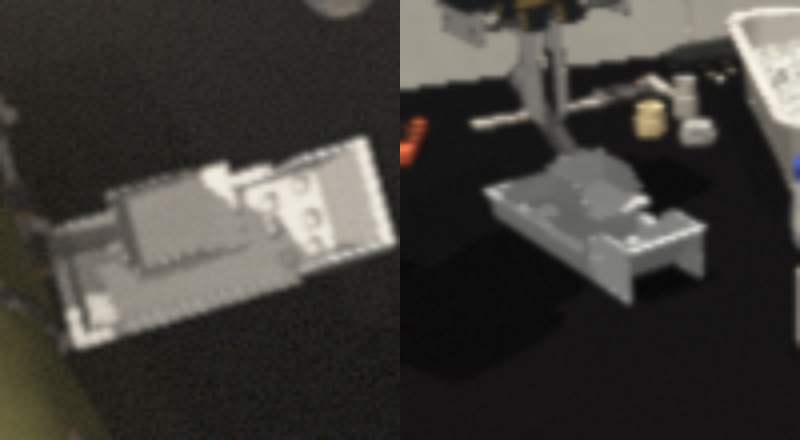

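The view shows the scoop over the tray but about 23 mm too far towards +x, because I typed the wrong lateral value. I'll correct it while still above the walls.

```bash
python3 -m creep '[[-1,[0.9,-2.2,0],0],[-1,[0.9,-2.27,0],0],[-1,[0.9,-2.27,1],0],[-1,[0.9,-2.27,1.5],0],[-1,[0.9,-2.27,1.5],0]]' 60; python3 go.py 433.3 367.5 62 107
python3 - <<'E'
from m import *
import cv2
a=snap('top','t4.png'); b=snap('scene','s4.png')
i=cv2.resize(a[170:280,150:250,::-1],None,fx=4,fy=4); j=cv2.resize(b[120:230,210:310,::-1],None,fx=4,fy=4)
cv2.imwrite('pics/c6.png',np.hstack([i,j])[:,:800])
E
```

```text
clock: 5.0
eef_pos: [434.9, 367.8, 83.4]
eef_rot: [-3.14, 0.001, 1.867]
wrist_force: [0.2, -0.1, -1.9]
finger_gap: 13.5
finger_force: 59.8
t5.00 p [434.9 367.8  83.4] yaw107.0 F [ 0.2 -0.1 -1.9] M [ 0.07  0.09 -0.  ] gap13.5 ff59.8 q [ 0.64  0.49  1.6  -0.    1.06  0.34]
cm [ 0.02 -0.16  2.14] roll -0.0
```

View pics/c6.png

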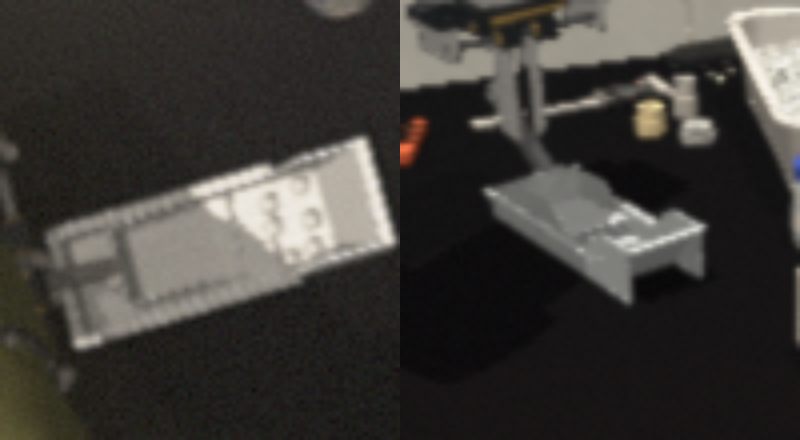

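The scoop is now centred between the tray walls, with its lip short of the beads. I'll descend to the floor.

```bash
python3 -m creep '[[-1,[0,0,0.6],0],[-1,[0,0,1.2],0],[-1,[0,0,1.6],0],[-1,[0,0,1.8],0],[-1,[0,0,2.0],0],[-1,[0,0,2.1],0],[-1,[0,0,2.2],0],[-1,[0,0,2.2],0]]' 60; python3 go.py 433.3 367.5 62 107
```

```text
clock: 5.9
eef_pos: [435.9, 370.6, 64.9]
eef_rot: [3.136, -0.004, 1.868]
wrist_force: [-4.1, 9.4, 18.4]
finger_gap: 13.7
finger_force: 60.0
t5.90 p [435.9 370.6  64.9] yaw107.0 F [-4.1  9.4 18.4] M [ 1.31  0.72 -0.07] gap13.7 ff60.0 q [0.64 0.52 1.61 0.   1.01 0.34]
cm [-0.22 -0.34  0.28] roll 0.01
```

```bash
python3 -m creep '[[-1,[0,0,-0.1],0],[-1,[0,0,-0.1],0],[-1,[0,0,-0.1],0],[-1,[0,0,-0.1],0]]' 12; python3 go.py 433.3 367.5 62 107
```

```text
clock: 6.3
eef_pos: [435.0, 368.5, 63.6]
eef_rot: [3.141, -0.0, 1.868]
wrist_force: [-0.1, 3.7, 4.5]
finger_gap: 13.7
finger_force: 12.0
t6.30 p [435.  368.5  63.6] yaw107.0 F [-0.1  3.7  4.5] M [ 0.5  -0.01  0.06] gap13.7 ff12.0 q [0.64 0.52 1.61 0.   1.02 0.34]
cm [-0.05 -0.19  0.16] roll 0.0
```

```bash
python3 -m creep '[[-1,[-0.7,-0.1,0],0],[-1,[-1.4,-0.15,0],0],[-1,[-2.1,-0.15,0],0],[-1,[-2.8,-0.15,0],0],[-1,[-3.5,-0.15,0],0],[-1,[-4.2,-0.15,0],0],[-1,[-4.9,-0.15,0],0],[-1,[-5.4,-0.15,0],0],[-1,[-5.6,-0.15,0],0]]' 20; python3 go.py 450.3 311.8 63 107
```

```text
clock: 7.2
eef_pos: [449.7, 313.5, 63.0]
eef_rot: [-3.141, 0.0, 1.867]
wrist_force: [0.3, -0.3, 1.5]
finger_gap: 13.9
finger_force: 20.0
t7.20 p [449.7 313.5  63. ] yaw107.0 F [ 0.3 -0.3  1.5] M [-0.09  0.02  0.02] gap13.9 ff20.0 q [ 0.54  0.48  1.67 -0.    0.99  0.25]
cm [-0.18  0.    0.  ] roll -0.0
```

Run:
```python
from m import *
import cv2
a=snap('top','t5.png'); b=snap('scene','s5.png')
i=cv2.resize(a[180:270,160:260,::-1],None,fx=4,fy=4); j=cv2.resize(b[140:230,220:320,::-1],None,fx=4,fy=4)
cv2.imwrite('pics/c7.png',np.hstack([i,j])[:,:800])
```

```text
(no output)
```

View pics/c7.png

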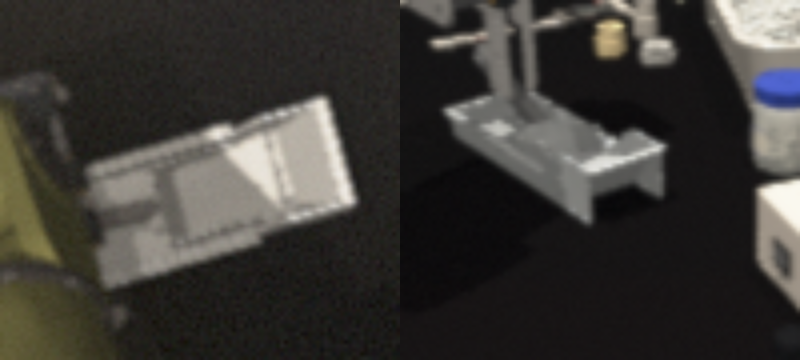

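The blade covers the beads' old positions and its lip is just short of the slope's toe, with no bead visible in front of it. I'll push on until it meets the slope.

```bash
python3 -m creep '[[-1,[-0.4,0,0],0],[-1,[-0.7,0,0],0],[-1,[-0.9,0,0],0],[-1,[-1.1,0,0],0],[-1,[-1.3,0,0],0],[-1,[-1.3,0,0],0]]' 20; python3 go.py
python3 - <<'E'
from m import *
import cv2
a=manip.camera('top'); cv2.imwrite('pics/t6.png',a[:,:,::-1])
g=cv2.cvtColor(a,cv2.COLOR_RGB2GRAY)[205:240,202:248]
for r in g: print(' '.join('%2d'%(v//4) for v in r))
E
```

```text
clock: 7.9
eef_pos: [453.7, 301.7, 63.5]
eef_rot: [3.142, 0.0, 1.867]
wrist_force: [-0.6, 0.6, 0.9]
finger_gap: 14.0
finger_force: 20.0
t7.90 p [453.7 301.7  63.5] yaw107.0 F [-0.6  0.6  0.9] M [-0.15 -0.    0.01] gap14.0 ff20.0 q [ 0.52  0.47  1.68 -0.    0.99  0.22]
 8  8  8  8  8  7  8  8  8  7  7  7  8  7  9  8  8  9  8 10 10  9  8  9  9  8  9  8  8  8 11 14 16 19 30 36 44 54 55 43 21  8  6  8  7  8
 7  8  8  9  8  7  8  8  7  7  8  7  8  9  9 10  8  9  9  9  7  9  9  8  8  7  9 12 15 17 24 31 32 34 44 51 53 56 57 46 25 10  8  9  9  9
 9  5  8  7  9  8  8  7  7  7  8  8  8  9  8 10  8  9  9  8  8  8 10 12 13 14 20 30 36 34 37 45 45 39 40 45 49 54 57 50 33 15  8  9  8  9
 8  8  9  7  7  6  8  7  9  8  9  8  7  8  8  9  9  8  9  8  9 12 16 22 32 31 32 44 51 45 36 37 39 40 42 43 45 52 57 56 43 20  6  8  8 11
 6  8  8  9  8  8  7  7  8  7  8  8  8  7  9  9  8  8  8 11 17 26 31 37 46 45 37 34 37 34 33 36 41 44 44 44 46 52 57 58 46 23  8  9 10 11
 8  9  8  7  8  7  6  8  8  8  9 10 10 15 20 16  9 11 15 24 31 37 40 35 34 33 28 28 31 35 37 42 43 45 44 44 45 49 56 56 46 26 10  8  7  8
 8 
[... 3298 characters left out ...]
8  8  8  7
34 31 29 26 24 23 25 24 28 31 34 35 35 35 36 35 31 30 28 26 25 27 28 26 27 27 30 32 31 29 27 25 25 22 18 15 12 12 10  9  9  7  7  9  7  8
35 33 28 28 27 24 25 24 26 31 34 35 34 33 35 34 26 24 24 26 29 30 30 30 30 29 28 24 23 20 18 15 13 11  9  9  8  5  5  8  7  5  7  8  8  6
35 32 31 33 31 26 25 25 27 31 32 34 33 27 26 26 27 28 29 32 33 32 32 32 28 24 20 18 14 12 11  9  8  7  6  7  5  7  8  7  6 10  9  7  6  8
36 35 37 35 31 28 27 27 29 31 26 26 27 26 26 30 32 34 34 34 35 33 29 22 18 13 12 12  8  6  8  7  5  7  6  6  6  6  7  7  8  7  8  6  7  8
37 36 36 35 32 31 31 27 26 27 28 28 30 32 32 34 36 37 36 36 35 34 28 18 11  7  7  7  8  6  7  7  6  8  6  8  6  7  6  6  7  7  8  9  7  8
```

Run:
```python
from m import *
import cv2
A=np.mean([manip.camera('top').astype(float) for _ in range(8)],0)
np.save('A6.npy',A)
g=A.mean(2)[212:240,205:234]
for r in g: print(' '.join('%3d'%v for v in r))
```

```text
30  34  38  45  54  72  86 100 127 148 175 201 185 141 137 139 128 117 106 105 119 138 150 162 163 149 157 172 176
 50  69  85  91  99 119 134 135 141 149 163 184 187 162 130 116 111 116 120 139 165 187 203 214 208 175 158 171 175
 94 117 132 137 135 139 144 143 134 133 128 126 133 135 124 113 127 151 167 192 214 221 223 225 220 188 164 170 175
134 137 143 144 140 131 135 131 111 100  97 100 123 148 155 148 157 177 197 217 223 226 225 225 219 197 168 168 174
141 133 132 131 118 104 103 102  97  95  91  94 106 126 145 173 202 214 219 222 222 225 225 225 221 203 165 159 171
126 110 102 103  97  95  97  96  92  94 101 108 118 129 147 186 218 224 222 222 222 223 225 224 224 214 179 158 170
104  98  98 103  98  94  96  98 102 112 123 131 136 137 145 179 211 222 222 221 222 223 224 224 224 218 188 163 170
111 107  98  97  98 103 109 116 125 132 136 138 139 139 140 154 186 212 220 220 221 222 224 224 224 220 199 173 167
 94  96 102 114 116 121 127 133 137 138 139 140 140 139 138 139 153 184 212 220 221 221 223 224 224 222 212 178 161
 91  98 117 131 135 135 139 140 141 141 141 140 139 139 1
[... 1446 characters left out ...]
 132
111  96  95  94  99 115 131 137 138 137 138 139 139 135 135 129 117 117 131 130 112 102 105 114 124 123 126 138 150
104  96  95  96  98 109 128 136 137 136 138 145 142 129 119 114 104  99 108 111 108 106 109 117 125 126 115 105 101
108 101  95  96  96 106 124 133 141 137 131 144 140 110  98 101 105 112 118 119 121 117 117 108  98  93  81  68  57
124 116 100  96 101 113 124 126 132 126 108 105 111 107 113 118 123 131 131 130 127 110  94  79  69  60  49  38  36
143 130 114 108 106 117 122 106 105 106 104 107 117 127 137 138 137 138 132 113  93  76  58  47  40  34  30  27  26
143 134 127 123 108 104 108 109 112 118 127 128 133 147 150 145 142 140 136 113  73  44  31  29  25  22  27  29  26
```

Run:
```python
from m import *
import cv2
t=lambda n,y0,y1,x0,x1: cv2.resize(cv2.imread('pics/'+n)[y0:y1,x0:x1],(400,300),interpolation=cv2.INTER_CUBIC)
A=np.load('A6.npy')[:,:,::-1]
B=cv2.resize(np.clip(A[200:245,190:250],0,255).astype(np.uint8),(400,300),interpolation=cv2.INTER_CUBIC)
C=B.astype(float); C=np.clip((C-80)*2.4,0,255).astype(np.uint8)
out=np.vstack([np.hstack([t('t4.png',200,245,190,250),t('t5.png',200,245,190,250)]),np.hstack([C,t('s5.png',150,204,236,308)])])
cv2.imwrite('pics/c8.png',out)
```

```text
(no output)
```

View pics/c8.png

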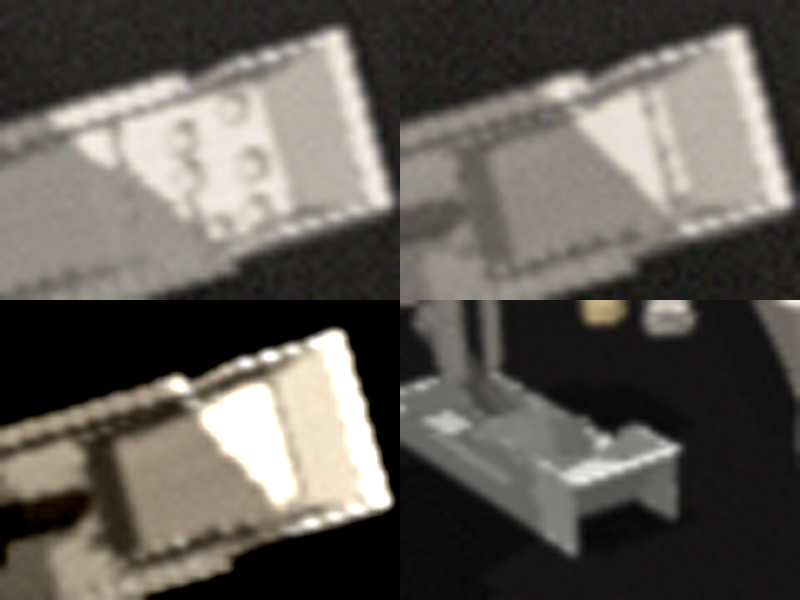

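Run:
```python
from m import *
for nm,T in(('t5',(449.7,313.5)),('t6',(453.7,301.7))):
  e=np.array([-.2924,.9563]); g=np.array(T); 
  for tilt in(-8,0,8,16):   # nose up positive
    c,s=np.cos(np.radians(tilt)),np.sin(np.radians(tilt))
    f=lambda a,h: proj('top',[*(g-e*(a*c-h*s)),68+a*s+h*c]).round(1)   # a ahead of grip,h above
    print(nm,tilt,'lip',f(129,-63),'heel floor',f(51,-62),'back top',f(49,-30))
```

```text
t5 -8 lip [225.7 225.1] heel floor [200.2 232.2] back top [198.3 231.4]
t5 0 lip [227.8 223.7] heel floor [202.6 231.2] back top [199.3 230.8]
t5 8 lip [229.1 222.5] heel floor [204.6 230.3] back top [199.9 230.3]
t5 16 lip [229.4 221.5] heel floor [206.2 229.4] back top [200.1 229.9]
t6 -8 lip [229.7 223.8] heel floor [204.1 230.9] back top [202.3 230. ]
t6 0 lip [231.8 222.4] heel floor [206.6 229.9] back top [203.3 229.4]
t6 8 lip [233.1 221.2] heel floor [208.6 228.9] back top [204.  228.9]
t6 16 lip [233.5 220.2] heel floor [210.2 228.1] back top [204.2 228.5]
```

```bash
python3 - <<'E'
from m import *
g=np.array([463,27.5]); n=np.array([-.04,-.999])
for z in(121,):
  for tilt in(-12,-8,-4,0,4,8):
    c,s=np.cos(np.radians(tilt)),np.sin(np.radians(tilt))
    P=[*(g+n*(129*c+64*s)),z+5+129*s-64*c]; print(tilt,np.round(P,1),proj('top',P).round(1),proj('scene',P).round(1))
print('obs top 326.8 234.6 scene 287.7 217.4')
E
python3 -m creep '[[-1,[0.5,0,-1],0],[-1,[1,0,-2],0],[-1,[1,0,-3],0],[-1,[1,0,-3],0],[-1,[1,0,-3],0]]' 60; python3 go.py
python3 - <<'E'
from m import *
for c in('top','scene'): 
  A=np.mean([manip.camera(c).astype(float) for _ in range(3)],0); cv2.imwrite('pics/%s7.png'%c,A[:,:,::-1])
  if c=='top':
    for r in A.mean(2)[206:240,198:242]: print(' '.join('%2d'%(v//4) for v in r))
E
```

```text
-12 [458.5 -85.3  36.6] [320.3 233.3] [285.4 217.9]
-8 [458.2 -91.2  44.7] [322.3 233.2] [285.9 216.5]
-4 [458.  -96.6  53.2] [324.2 233.2] [286.4 215. ]
0 [ 457.8 -101.4   62. ] [325.9 233.1] [286.7 213.1]
4 [ 457.7 -105.5   71.2] [327.5 233. ] [287.1 211.1]
8 [ 457.5 -109.    80.6] [328.8 232.8] [287.3 208.8]
obs top 326.8 234.6 scene 287.7 217.4
clock: 8.85
eef_pos: [450.7, 311.5, 93.7]
eef_rot: [3.141, -0.0, 1.868]
wrist_force: [0.5, -0.3, -2.2]
finger_gap: 13.5
finger_force: 60.0
t8.85 p [450.7 311.5  93.7] yaw107.0 F [ 0.5 -0.3 -2.2] M [0.05 0.16 0.02] gap13.5 ff60.0 q [ 0.54  0.43  1.66 -0.    1.05  0.24]
 8  8  7  8  7  7  8  7  8  8  7  9  8  8  8  9  8  8  8  9  9  8  9  9  8  9  9  9  8  7  9 12 14 17 24 31 32 33 44 50 51 56 56 45
 8  8  7  8  8  8  8  7  8  8  8  7  7  8  7  8  9  9  8  9  8  9  9  9  8  8  9 11 13 13 19 29 36 35 37 45 45 37 39 44 48 53 56 49
 7  6  8  8  8  7  8  7  7  7  8  7  7  7  7  8  9  9  9  9  8  9  8  8  8 12 15 24 31 32 32 43 50 45 35 36 39 40 41 42 45 51 56 56
 8  8  9  7  8  7  8  8  7  7  7  7  7  8  8  7  7  9  9  9  9  9  9 11 17 25 31 37 
[... 3425 characters left out ...]
 27 27 27 28 27 31 37 35 32 32 29 22 17 14 13 13 11  9
27 25 24 23 23 23 26 30 34 34 34 33 32 31 31 30 27 24 25 26 26 27 28 28 29 29 30 30 28 27 26 24 25 23 18 14 13 11  9  7  7  7  6  8
30 29 28 23 23 23 25 29 33 33 31 30 29 27 25 25 25 26 26 27 28 29 29 30 30 30 31 31 27 23 20 17 15 12 10  8  7  7  6  6  6  7  6  7
33 32 30 25 24 25 27 27 30 30 26 24 25 25 26 27 28 28 29 29 31 32 31 32 33 32 28 23 18 14 11 10  8  7  7  6  6  6  7  7  7  6  6  7
34 32 29 25 25 27 28 25 24 25 25 25 27 27 28 29 29 31 32 32 36 37 35 34 34 34 28 18 10  8  7  7  7  7  7  8  7  7  6  7  7  6  7  6[ WARN:0@2.931] global loadsave.cpp:1063 imwrite_ Unsupported depth image for selected encoder is fallbacked to CV_8U.
```

```bash
python3 -m creep '[[-1,[2,0,0],0],[-1,[4,0,0],0],[-1,[6,0,0],0],[-1,[6.9,0,0],0],[-1,[6.9,0,0],0],[-1,[6.9,0,0],0]]' 60; python3 go.py
python3 - <<'E'
from m import *
A=np.mean([manip.camera('top').astype(float) for _ in range(3)],0); np.save('A8.npy',A)
for r in A.mean(2)[208:242,200:240]: print(' '.join('%2d'%(v//4) for v in r))
E
```

```text
clock: 9.75
eef_pos: [430.6, 376.9, 93.3]
eef_rot: [-3.141, 0.0, 1.868]
wrist_force: [-0.1, -0.5, -1.7]
finger_gap: 13.3
finger_force: 60.0
t9.75 p [430.6 376.9  93.3] yaw107.0 F [-0.1 -0.5 -1.7] M [ 0.01  0.07 -0.01] gap13.3 ff60.0 q [ 0.66  0.48  1.58 -0.    1.08  0.36]
 9  9 10  9  9  9 10 10 10  9  9  8  9 10  9  9  9  9  9  9  9  8  9 12 16 24 31 32 32 44 51 44 36 35 38 40 41 43 45 51
 9  9  9  9  9  9  9 10 10  9 10  9  9  9  9  9 10 10  9  9 10 11 17 25 31 37 45 45 36 34 36 34 32 36 40 43 44 43 45 51
10  9  9  8  9  9  9 10  9  8  9  9 10 12 14 16 19 16 11 11 16 23 30 37 39 35 34 32 29 27 31 34 38 41 43 44 43 43 44 48
 9  9  9  9  9  8  9  9  9 10 12 15 20 29 34 35 37 31 21 23 29 34 36 34 31 28 27 28 29 32 37 40 42 43 43 43 43 43 43 45
 9  9  8  9  9  9 11 13 15 20 29 34 39 48 54 53 52 45 35 34 35 32 31 29 30 33 37 39 40 40 41 43 44 43 43 43 44 43 43 45
 9  8 10 13 14 18 24 31 35 40 48 54 54 56 56 54 48 47 41 34 32 33 36 36 39 42 45 48 48 45 43 43 43 43 43 43 43 44 44 44
12 14 20 29 34 36 43 51 54 54 55 57 55 53 53 48 39 36 37 38 42 47 48 46 44 44 43 48 52 48 43 43 43 43 43 44
[... 2552 characters left out ...]
2 31 35 36 37 36 37 36 36 36 36 37 36 36 39 48 54 54 49 43 41 42 39 34 31 27 23 19 16 13 12 10 10  8
34 34 35 35 35 34 31 30 34 36 37 36 37 36 36 37 37 37 37 37 37 40 46 45 43 42 38 33 28 24 19 15 13 11  9  9  8  8  9  9
34 34 34 35 35 35 33 31 33 36 36 37 36 37 37 37 37 36 37 37 36 42 49 49 40 31 26 20 15 13 11  9  8  8  7  9  9  8  9  9
34 34 34 34 34 34 33 32 33 36 36 36 36 36 36 37 37 36 38 38 37 44 53 54 44 27 14  9  8  8  9  8  9  9  8  8  8  7  8  8
31 32 33 32 31 30 30 30 33 36 36 36 36 35 35 37 37 36 36 36 36 38 45 50 43 26 11  8  9  8  8  9  8  9  8  9  8  9  9  9
27 29 29 29 29 29 29 30 34 36 36 34 36 37 35 36 36 34 33 32 31 28 26 27 23 15  8  8  8  8  9  8  8  8  8  8  8  8  8  9
```

```bash
python3 -m creep '[[-1,[0,0,1],0],[-1,[0,0,2],0],[-1,[0,0,2.6],0],[-1,[0,0,2.8],0],[-1,[0,0,2.9],0],[-1,[0,0,2.9],0],[-0.4,[0,0,2.9],0],[-0.4,[0,0,2.9],0],[-0.4,[0,0,2.9],0],[-0.4,[0,0,3.0],0],[-0.4,[0,0,3.1],0],[-0.4,[0,0,3.1],0]]' 60; python3 go.py
python3 - <<'E'
from m import *
A=np.mean([manip.camera('top').astype(float) for _ in range(3)],0); np.save('A9.npy',A)
for r in A.mean(2)[212:240,184:240]: print(' '.join('%2d'%(v//4) for v in r))
E
```

```text
clock: 11.1
eef_pos: [430.4, 377.4, 62.3]
eef_rot: [-3.141, 0.0, 1.868]
wrist_force: [0.9, 0.1, 1.1]
finger_gap: 28.0
finger_force: 0.0
t11.10 p [430.4 377.4  62.3] yaw107.0 F [0.9 0.1 1.1] M [-0.08  0.02 -0.01] gap28.0 ff0.0 q [0.66 0.52 1.6  0.   1.02 0.36]
 8  8  8  8  8  8  7  9  9  8  8  9  9  9  9  9  9  9  9  8  9  9 12 13 15 20 29 34 39 48 53 53 52 45 35 34 34 32 31 29 30 33 36 39 39 40 41 43 44 43 43 43 44 43 43 45
 8  7  8  8  8  7  8  7  8 10  9  9  9  9  9  9  9  8 10 12 14 17 24 30 35 39 48 54 54 55 57 53 49 47 41 34 32 34 36 36 39 42 45 48 48 45 43 43 43 43 43 43 43 43 43 44
 7  8  8  8  8  8  8  8  8  8  9  9  8  7  9 10 12 15 20 29 34 36 43 51 55 54 56 57 55 53 53 48 38 36 36 39 42 46 48 46 45 44 43 49 52 48 44 43 44 43 43 43 43 43 43 44
 7  8  8  8  7  8  9  8  7  7  8  9 10 12 15 20 28 34 39 48 54 54 55 56 57 55 52 52 50 43 40 42 42 43 47 51 54 55 54 52 53 51 46 49 52 48 44 42 44 44 43 43 43 43 43 43
 7  7  7  6  7  7  8  8  9 11 15 17 23 30 34 39 48 54 54 55 57 56 53 52 51 47 41 40 43 45 47 52 55 56 56 56 56 56 53 53 55 54 48 47 52 51 45 43 43 44 43 43 43 44 43 43

[... 3163 characters left out ...]
2 39 35 34 32 25 20 17 14 13
33 35 36 35 35 35 35 35 36 36 36 36 36 36 36 36 36 36 36 37 37 37 37 37 37 37 36 36 36 36 36 36 36 36 37 41 49 54 55 54 49 43 41 42 39 33 31 27 23 19 16 13 12  9  9  8
30 34 35 35 35 35 36 35 36 36 36 36 36 36 36 36 36 37 36 37 37 37 37 38 37 37 36 36 36 36 36 36 37 37 36 37 39 44 46 45 43 42 40 33 28 23 19 15 13 11 10  8  9  8  8  9
30 34 36 35 36 36 35 36 35 36 36 35 36 36 36 37 36 37 36 36 37 37 37 37 38 37 36 36 36 37 36 37 37 37 37 38 41 46 51 49 40 32 26 19 14 12 11  9  8  8  8  8  8  8  7  8
28 35 36 36 36 35 35 35 35 36 36 36 37 36 36 36 36 36 36 36 36 36 36 38 38 36 36 37 37 36 36 37 37 36 37 40 46 52 56 55 44 27 13  9  8  8  8  9  8  9  9  8  8  8  8  9
```

The scoop is now flat in the tray and about 10 mm ahead of the grip point, and the six beads are near the slope. I'll shift forward 10 mm and regrip, waiting for full closure this time.

```bash
python3 -m creep '[[-0.4,[-0.5,0,0],0],[-0.4,[-1,0,0],0],[-0.4,[-1,0,0],0],[-1,[-1,0,0],0],[-1,[-1,0,0],0],[-1,[-1,0,0],0],[-1,[-1,0,0],0],[-1,[-1,0,0],0]]' 20; python3 go.py
```

```text
clock: 12.05
eef_pos: [433.4, 367.9, 62.4]
eef_rot: [3.142, 0.0, 1.868]
wrist_force: [1.0, -0.4, -0.1]
finger_gap: 13.9
finger_force: 20.0
t12.05 p [433.4 367.9  62.4] yaw107.0 F [ 1.  -0.4 -0.1] M [-0.09 -0.06 -0.05] gap13.9 ff20.0 q [ 0.64  0.52  1.61 -0.    1.01  0.34]
```

```bash
python3 -m creep '[[-1,[-0.6,0,0.05],0],[-1,[-1.2,0,0.05],0],[-1,[-1.8,0,0.05],0],[-1,[-2.4,0,0.05],0],[-1,[-3,0,0.05],0],[-1,[-3.6,0,0.05],0],[-1,[-4.2,0,0.05],0],[-1,[-4.7,0,0.05],0],[-1,[-5.1,0,0.05],0],[-1,[-5.4,0,0.05],0],[-1,[-5.4,0,0.05],0]]' 20; python3 go.py
python3 - <<'E'
from m import *
A=np.mean([manip.camera('top').astype(float) for _ in range(3)],0); np.save('A10.npy',A)
for r in A.mean(2)[208:240,200:242]: print(' '.join('%2d'%(v//4) for v in r))
E
```

```text
clock: 13.15
eef_pos: [449.6, 315.9, 62.4]
eef_rot: [3.141, -0.0, 1.867]
wrist_force: [0.4, 1.9, 4.1]
finger_gap: 14.2
finger_force: 20.0
t13.15 p [449.6 315.9  62.4] yaw107.0 F [0.4 1.9 4.1] M [-0.03 -0.02 -0.05] gap14.2 ff20.0 q [0.55 0.48 1.67 0.   0.99 0.25]
 8  7  7  8  8  7  7  7  7  6  8  8  9  9  8  9  9  8  8  8  8  8  8 12 16 24 31 31 32 44 51 44 36 36 39 40 41 42 45 51 56 56
 7  7  8  7  8  8  8  8  8  7  8  8  7  7  8  8 10  8  8  8  9 11 17 25 31 37 45 45 36 34 37 34 32 36 39 42 44 43 45 51 56 57
 8  8  7  8  7  7  8  8  7  8  7  8  9 11 13 16 18 16 10 11 16 23 30 37 40 35 33 33 28 28 31 34 37 40 43 44 43 43 44 48 55 56
 7  8  6  7  7  7  7  7  6  7  9 12 20 29 34 35 37 31 21 22 28 34 36 34 31 27 24 26 29 32 36 40 42 43 43 44 43 44 44 44 52 56
 8  7  7  7  7  7  8  9 10 13 19 28 38 48 54 53 51 45 35 34 35 32 31 29 29 29 30 32 35 39 41 43 44 43 43 43 43 43 43 45 52 57
 8  7  8  8 10 12 17 20 22 24 32 44 53 56 57 53 49 47 41 34 32 33 36 39 40 42 43 38 38 41 43 44 43 43 43 43 43 44 43 44 49 55
 8 10 13 18 21 23 29 33 34 34 36 46 52 52 53 48 38 35 36 38 42 47 50 50 51 53 52 
[... 2494 characters left out ...]
6 35 36 35 36 36 38 38 36 33 32 34 33 36 45 51 47 37 34 31 27 22 19 15
23 21 28 33 35 36 35 36 36 36 36 36 36 36 36 36 35 35 35 34 32 31 32 36 38 37 34 31 30 31 31 31 33 35 32 26 20 17 13 12 11  9
26 21 25 32 35 36 36 36 36 36 36 36 35 35 35 32 30 30 32 31 29 29 31 34 36 35 32 29 27 24 22 21 18 16 14 12 11  9  8  7  8  7
28 22 23 31 35 36 36 36 36 36 36 35 32 31 31 28 25 25 28 30 31 34 34 34 33 32 28 23 20 17 14 12  9  9  8  7  7  6  6  8  8  7
28 21 22 29 35 35 36 38 37 33 34 34 28 25 26 26 27 29 33 35 35 35 35 32 28 22 19 14 11 10  7  7  7  6  6  6  6  7  6  7  7  7
31 26 23 28 34 33 33 36 36 29 27 28 28 28 30 31 33 35 37 37 36 35 35 33 28 18 10  7  7  6  7  6  6  7  7  6  7  8  6  8  7  8
```

```bash
python3 -m creep '[[-1,[-0.3,0,0],0],[-1,[-0.6,0,0],0],[-1,[-0.9,0,0],0],[-1,[-1.2,0,0],0],[-1,[-1.5,0,0],0],[-1,[-1.6,0,0],0],[-1,[-1.6,0,0],0]]' 30; python3 go.py
python3 - <<'E'
from m import *
A=np.mean([manip.camera('top').astype(float) for _ in range(2)],0); np.save('A11.npy',A)
for r in A.mean(2)[210:238,208:242]: print(' '.join('%2d'%(v//4) for v in r))
E
```

```text
clock: 14.0
eef_pos: [453.8, 301.9, 62.4]
eef_rot: [3.14, -0.002, 1.868]
wrist_force: [-1.9, 8.9, 5.8]
finger_gap: 13.5
finger_force: 30.0
t14.00 p [453.8 301.9  62.4] yaw107.0 F [-1.9  8.9  5.8] M [1.44 0.55 0.01] gap13.5 ff30.0 q [0.52 0.47 1.68 0.   0.99 0.22]
 6  7  8  8  8 10 10 15 18 16 11 10 16 23 29 37 39 34 33 33 28 27 31 34 37 41 43 43 43 43 44 48 55 56
 8  8  9 10 13 19 23 31 37 32 21 23 29 34 36 34 31 27 27 27 27 30 37 40 42 43 43 44 44 43 43 45 52 56
11 13 18 21 24 32 37 44 50 46 36 34 35 32 30 30 31 33 36 38 36 34 39 42 44 43 42 43 44 43 43 45 52 57
22 25 30 33 33 35 37 40 45 47 40 34 32 33 36 40 43 46 50 51 45 38 38 42 44 43 43 44 44 43 43 44 48 55
34 34 35 36 35 33 33 32 30 30 30 30 35 41 47 52 54 52 54 55 49 39 38 43 44 43 43 43 43 44 43 43 46 53
36 35 32 34 33 27 25 26 26 25 24 28 34 42 48 54 57 55 53 50 44 38 38 42 43 44 43 43 43 43 43 43 45 50
33 30 25 25 26 25 25 29 31 29 26 26 31 41 52 57 58 56 50 44 38 34 36 41 43 43 43 43 43 43 43 43 45 51
27 26 24 24 28 27 25 24 27 29 29 29 34 45 54 57 58 57 53 48 46 43 37 38 42 44 43 43 43 43 43 43 44 49
27 29 26 24 25 26 26
[... 1319 characters left out ...]
6 36 36 36 36 36 36 37 36 37 37 37 37 37 37 36 36 33 29 27 29 31 30 30 32 32 34 39 41 41
35 36 36 36 36 35 35 36 36 36 36 36 36 36 36 37 36 36 36 36 34 33 31 30 31 31 31 35 39 38 38 45 48 41
35 36 35 36 36 36 36 36 37 37 36 36 36 36 35 35 35 35 35 34 32 33 33 33 33 34 37 43 48 45 37 34 33 29
35 35 36 36 36 36 36 36 36 36 36 36 35 36 33 30 29 32 33 32 31 32 33 34 36 37 38 36 33 31 26 22 19 15
34 36 36 36 36 36 36 35 36 38 38 34 32 32 29 26 25 28 31 32 32 31 30 29 26 25 24 21 17 15 13 12 10  8
31 35 36 36 35 35 36 33 32 37 36 29 27 28 28 28 32 32 30 30 28 24 22 19 17 15 12 11  9  7  6  7  6  7
30 34 36 36 32 32 33 30 27 28 29 30 31 35 34 33 33 32 29 23 20 17 14 12  9  8  7  7  5  6  7  6  7  5
```

```bash
python3 -m creep '[[-1,[-0.3,0,0.2],0],[-1,[-0.4,0,0.4],0],[-1,[-0.5,0,0.6],0],[-1,[-0.6,0,0.8],0],[-1,[-0.6,0,1.0],0],[-1,[-0.6,0,1.2],0],[-1,[-0.6,0,1.3],0],[-1,[-0.6,0,1.3],0]]' 20; python3 go.py
python3 - <<'E'
from m import *
A=np.mean([manip.camera('top').astype(float) for _ in range(2)],0); np.save('A12.npy',A)
for r in A.mean(2)[210:238,200:242]: print(' '.join('%2d'%(v//4) for v in r))
E
```

```text
clock: 14.9
eef_pos: [456.3, 296.3, 50.2]
eef_rot: [3.139, -0.002, 1.868]
wrist_force: [-2.8, 7.3, 12.0]
finger_gap: 13.6
finger_force: 20.0
t14.90 p [456.3 296.3  50.2] yaw107.0 F [-2.8  7.3 12. ] M [ 1.25  0.46 -0.01] gap13.6 ff20.0 q [0.51 0.49 1.69 0.   0.96 0.21]
 7  7  7  7  7  7  8  8  8  8  8  8  8 10 10 11 16 13 10 11 16 23 30 38 39 35 34 32 28 27 31 33 37 41 43 44 44 44 44 48 55 56
 7  8  7  8  7  7  8  7  7  7  8 11 13 20 22 23 26 24 19 22 29 34 36 34 31 30 31 30 28 29 35 41 43 43 43 43 43 43 43 45 52 56
 7  7  7  7  8  7  9  9 11 12 17 21 24 32 35 33 33 33 31 34 35 32 30 30 32 38 43 42 35 31 36 42 44 43 43 43 44 43 43 45 52 57
 8  7  7  8  9 12 16 20 22 24 30 33 33 34 36 33 33 38 38 31 28 26 29 36 42 49 53 50 41 34 38 42 44 43 43 43 44 43 43 44 49 55
 9 11 13 18 21 23 28 32 34 34 34 36 34 34 32 31 26 29 31 31 28 31 37 43 48 51 54 51 42 34 38 42 44 43 43 43 43 43 43 43 46 53
18 21 23 28 33 34 34 36 36 35 33 33 33 29 27 24 22 25 34 37 35 40 47 52 53 51 48 44 38 36 40 42 43 43 43 43 43 43 43 44 45 50
29 32 34 34 36 34 33 33 33 30 28 27 26 28 27 23 21 23 28 32 35 46 54 56 55 
[... 1996 characters left out ...]
5 35 34 34 34 35 34 32 33 33 32 33 32 31 29 29 30 34 39 38 38 45 48 41
26 31 34 32 27 22 21 23 29 33 34 35 34 34 35 35 34 35 35 35 34 33 34 35 33 29 28 29 31 33 33 32 31 31 32 39 47 45 37 34 33 29
30 34 33 32 27 22 21 23 27 33 34 34 35 34 34 35 34 34 34 34 31 28 30 32 31 27 27 29 30 31 31 31 34 35 32 29 31 29 24 20 17 14
32 32 29 27 26 24 22 21 26 31 34 35 34 35 34 34 33 31 32 33 30 25 25 27 29 29 31 33 31 30 30 28 25 24 22 18 16 13 11 11  9  7
34 33 31 28 29 28 23 22 25 30 34 34 33 33 31 31 30 26 26 27 28 29 29 30 32 33 32 30 27 24 22 20 17 13 13 10  8  8  7  7  6  7
34 35 33 33 34 32 24 22 25 31 33 32 30 30 26 25 25 25 28 30 33 34 34 33 33 32 28 23 20 17 14 11  9  9  8  6  6  6  7  7  6  6
```

Run:
```python
from m import *
e=np.array([-.2924,.9563]); g=np.array([456.3,296.3]); w=np.array([.9563,.2924])
for tilt,z in((0,63),(6,58),(13,55.2)):
    c,s=np.cos(np.radians(tilt)),np.sin(np.radians(tilt))
    f=lambda a,h,l=0: proj('top',[*(g-e*(a*c-h*s)+w*l),z+a*s+h*c]).round(1)
    print(tilt,'lip',f(129,-62),f(129,-62,28),f(129,-62,-28),'heel',f(51,-62),f(51,-62,20),f(51,-62,-20),'backtop',f(51,-30))
A=manip.camera('top').astype(float); B=manip.camera('scene'); cv2.imwrite('pics/s12.png',B[:,:,::-1])
g=cv2.cvtColor(B,cv2.COLOR_RGB2GRAY)
for r in g[172:206,262:302]: print(' '.join('%2d'%(v//4) for v in r))
```

```text
0 lip [233.9 221.6] [231.4 212.7] [236.4 230.6] heel [208.8 229.1] [207.  222.7] [210.5 235.5] backtop [206.3 228.5]
6 lip [235.2 220.8] [232.7 211.8] [237.7 229.9] heel [210.7 228.5] [209.  222.1] [212.5 234.9] backtop [207.2 228.2]
13 lip [236. 220.] [233.4 210.9] [238.5 229.1] heel [212.5 227.8] [210.7 221.4] [214.2 234.2] backtop [207.7 227.8]
29 29 29 28 28 28 32 29 15  8  4  3  3  6 10 17 20 17 12  4  3  3  2  3  3  4  4  4  5  5  5  5  5  5  5  5  5  5  4  4
30 30 28 27 26 27 28 28 27 23 13  7  7 16 25 29 32 36 32 16  8  3  3  3  3  3  3  3  4  5  5  5  5  5  5  5  5  5  5  5
30 30 28 27 26 26 26 26 25 26 26 19 16 24 30 32 32 34 37 35 25 15  7  3  3  3  2  3  4  5  5  5  5  5  5  5  5  5  5  4
30 30 28 27 26 26 26 26 26 30 33 30 29 30 31 32 32 32 33 33 38 39 26 17  9  4  4  4  4  5  5  5  5  5  5  5  5  5  5  5
29 29 28 26 25 26 26 25 26 28 34 36 32 31 32 32 32 32 33 34 39 44 48 43 23  8  5  5  5  5  5  5  5  5  5  4  5  5  5  5
30 29 29 28 26 25 25 25 25 26 34 38 35 34 33 32 34 37 42 47 51 54 50 34 17  6  5  5  5  5  5  5  5  5  5  5  5  5  5  4
32 31 31 31 28 27 27 26 26 28 
[... 2629 characters left out ...]
5  5  5  5  5  5  5  5  5  4  5  5  5  5  5  5  5  5  5  5  5  5  5  5  5  5  5  5  5  5  5  5  5  5
 5  5  5  5  5  5  5  5  5  5  4  5  5  5  5  5  5  5  5  5  5  5  5  5  5  5  5  5  5  5  5  5  5  5  5  5  5  5  5  5
 5  5  5  5  5  5  5  5  5  5  5  5  5  5  5  5  5  5  5  5  5  5  5  5  4  5  5  5  5  5  5  5  5  5  5  5  5  5  5  5
 5  4  5  5  5  4  5  5  5  5  4  5  5  4  5  5  5  5  5  5  5  5  5  5  5  5  5  5  5  5  5  5  5  5  5  4  5  5  5  5
 4  5  5  5  5  5  5  5  5  5  5  5  5  5  5  5  5  5  5  5  5  5  5  5  5  5  5  5  5  5  5  5  5  5  5  5  5  5  5  5
 5  5  4  5  5  5  5  5  5  5  5  5  5  5  5  5  5  5  5  5  5  5  5  5  5  5  5  5  5  5  5  5  5  5  5  5  5  5  5  5
```

```bash
python3 -m creep '[[-1,[0,0,0],0],[-1,[0,0,0.2],0],[-1,[0.2,0,0.4],0],[-1,[0.5,0,0.6],0],[-1,[0.8,0,0.8],0],[-1,[1.0,0,1.0],0],[-1,[1.0,0,1.0],0],[-1,[1.0,0,1.0],0]]' 60; python3 go.py
python3 - <<'E'
from m import *
A=np.mean([manip.camera('top').astype(float) for _ in range(2)],0); np.save('A13.npy',A)
for r in A.mean(2)[210:240,198:240]: print(' '.join('%2d'%(v//4) for v in r))
E
```

```text
clock: 15.9
eef_pos: [453.5, 305.0, 39.8]
eef_rot: [3.139, -0.0, 1.868]
wrist_force: [1.2, 1.7, 10.3]
finger_gap: 13.4
finger_force: 60.0
t15.90 p [453.5 305.   39.8] yaw107.0 F [ 1.2  1.7 10.3] M [-0.21 -0.29  0.06] gap13.4 ff60.0 q [ 0.53  0.51  1.69 -0.    0.94  0.23]
 8  8  6  7  7  8  8  7  8  7  6  7  7  7  8 10 13 16 18 16 10 11 15 23 30 38 40 34 34 32 28 27 30 34 37 40 43 43 43 43 44 49
 7  5  8  7  6  7  8  8  7  8  8  7  9  9 16 27 33 35 37 31 21 23 29 34 36 33 29 27 26 25 26 30 36 41 42 43 44 43 43 43 43 45
 8  8  7  7  6  7  7  7  8  8 11 12 18 21 28 44 53 52 52 46 35 34 38 36 33 27 27 32 37 33 28 34 41 43 44 44 43 43 44 44 43 45
 7  7  5  7  7  8  9 11 18 20 22 25 30 33 36 46 55 53 48 47 39 34 40 46 44 37 35 45 51 44 33 37 42 44 43 44 42 43 44 43 43 44
 7  8  8 10 13 17 20 23 29 33 33 33 34 35 35 38 47 46 38 37 35 34 44 53 52 45 40 48 53 45 35 37 42 43 43 43 43 43 43 43 42 43
10 13 18 21 24 29 33 33 34 36 36 35 33 34 34 30 30 32 32 39 42 42 48 53 53 47 44 49 54 49 41 37 40 43 43 43 43 42 43 43 43 43
21 24 29 33 34 34 35 35 33 32 33 32 27 26 29 30 26 24 28 36 46 49 48 48 
[... 2251 characters left out ...]
2 33 34 33 29 29 32 31 28 28 31 33 30 30 30 31 37 45 44 37 33 31 25 22
30 32 32 31 29 26 24 24 25 25 26 27 30 32 33 31 28 29 29 29 31 32 26 25 27 28 29 30 30 30 29 29 30 28 27 29 28 22 17 15 13 13
33 33 30 28 28 28 25 24 25 25 26 30 31 31 31 30 26 28 28 25 25 26 28 30 30 30 32 32 30 27 26 24 22 21 17 14 13 11  9  7  6  6
36 36 33 31 32 29 26 25 25 25 27 32 32 28 29 28 25 26 27 26 28 30 32 34 35 33 33 32 28 22 20 17 15 12  9  7  9  7  7  6  7  6
35 36 35 35 33 30 25 26 29 29 27 33 34 28 25 26 26 29 31 31 34 36 35 35 35 33 28 23 18 15 12 10  7  7  7  7  7  5  6  5  6  6
34 36 36 36 34 32 29 28 33 34 27 27 28 29 28 30 29 33 34 35 37 38 36 35 35 33 28 18 11  8  7  7  7  7  5  7  7  6  7  6  7  7
```

The beads rolled back against the scoop's back wall. I'll lift gently and weigh them.

```bash
python3 -m creep '[[-1,[0,0,-0.5],0],[-1,[0,0,-1.2],0],[-1,[0,0,-2.2],0],[-1,[0,0,-3.5],0],[-1,[0,0,-5],0],[-1,[0,0,-7],0],[-1,[0,0,-9],0],[-1,[0,0,-11],0],[-1,[0,0,-12.5],0],[-1,[0,0,-13.5],0],[-1,[0,0,-13.5],0],[-1,[0,0,-13.5],0]]' 60; python3 go.py
python3 - <<'E'
from m import *
F=[];M=[];I=[]
for _ in range(6): I.append(manip.camera('top').astype(float)); s=manip.read_state(); F.append(s['wrist_force']); M.append(s['moment'])
print(np.mean(F,0),np.std(F,0),np.mean(M,0)); A=np.mean(I,0); np.save('A14.npy',A); print(manip.read_state()['eef_pos'])
for r in A.mean(2)[196:240,205:245]: print(' '.join('%2d'%(v//4) for v in r))
E
```

```text
clock: 17.2
eef_pos: [452.5, 304.6, 173.6]
eef_rot: [-3.141, 0.0, 1.868]
wrist_force: [0.3, -0.5, -2.9]
finger_gap: 13.8
finger_force: 60.0
t17.20 p [452.5 304.6 173.6] yaw107.0 F [ 0.3 -0.5 -2.9] M [ 0.05  0.08 -0.01] gap13.8 ff60.0 q [0.53 0.33 1.59 0.   1.22 0.23]
[-0.2 -0.3 -2.3] [0.4 0.5 0.6] [0.1 0.1 0. ]
[452.6 304.7 173.5]
 8  9  9  9  9  8  9  9  9  9  9  9  9  9  9  9  9  9  9  9 10  9  9  9  9  9  9  9  9  9  9  9  9  9  9  9  9  9  9  9
 8  8  8  9  8  8  9  9  9 10  9  9  9 10  9  9 10  9 10  9  8  9  9  9 10  9  9 10  9 10  9  9  9  9  9  9  9  9  9  9
 9  9  8  9  9  8  8  8  9  9  9 10  9  9  9  9  9  9  9  9  9 10  9  9  9  9  9  9  9  9  9  8  8  9 10  9  9  9  9 10
 9  8  9  8  8  8  8  9  9  9  9  9  9  9  9 10  9  9  8  9  9  9  8  8  9 10  9  9  9  9  9  9  9  9  9  9  9  9  9  9
 8  9  8  8  8  9  9  8  9  8  9  9  9  9  9  8  9  8  8  8  9  8  8  8  9  9  9  9  8  9  9  9 10  9  9  9  9  9  9  9
 9  8  8  8  8  9  8  8  8  8  9  8  8  9  8  8  9  8  8  8  8  8  8  8  9  9  9  9  9 10  9  9  9  9  9  8  9  9  9  9
 9  9  8  8  8  8  8  9  8  8  8  9  8  8  8  8
[... 3812 characters left out ...]
6 27 28 27 28 28 30 30 29 28 28 29 28 29 29 33 36 37 36 35 34 38 45 45 36 32 29 23 19 16 14 13 11  8
25 24 24 26 27 28 28 28 28 28 28 28 28 28 28 29 29 29 29 29 29 32 35 34 33 32 29 27 29 28 22 16 13 11  9  9  8  7  8  8
26 27 27 28 28 29 28 28 28 28 28 29 29 29 29 29 29 29 29 29 27 29 30 28 25 23 20 17 15 13 11 10  8  7  6  7  6  7  7  8
28 29 28 29 28 29 28 28 29 29 29 29 29 29 29 29 28 28 27 27 26 25 23 20 17 14 11 10  9  8  7  7  7  7  6  6  6  7  7  7
28 28 29 28 29 28 29 29 29 29 29 29 29 29 29 28 28 28 27 24 20 17 14 11 10  8  8  6  7  6  7  7  6  7  7  7  7  6  8  8
28 29 29 29 28 29 29 29 29 28 30 29 29 30 31 30 28 28 27 23 17 11  8  6  7  6  7  7  7  7  7  6  7  7  7  7  7  7  7  6
```

```bash
python3 - <<'E'
from m import *
A=np.load('A14.npy').mean(2)
for r in A[206:244,184:214]: print(' '.join('%3d'%v for v in r))
E
python3 go.py 660 15 215 91
```

```text
34  35  32  35  35  34  34  33  34  32  33  34  33  36  34  37  33  33  32  35  36  34  32  33  36  32  35  34  32  33
 34  33  33  33  32  34  36  34  36  33  34  33  34  33  35  34  37  35  33  34  31  35  34  33  33  34  40  49  49  42
 35  34  34  36  33  31  36  37  35  33  35  34  36  34  33  34  33  32  35  33  33  33  33  32  32  47  83 108 108  89
 34  32  33  34  34  34  35  30  33  31  34  35  33  34  32  32  33  32  33  33  35  37  46  49  50  85 143 180 180 151
 35  31  33  34  32  32  31  34  34  33  35  33  30  31  34  33  32  40  44  46  50  69  98 108 104 133 184 217 215 185
 31  31  32  31  34  32  33  34  32  30  34  34  34  33  40  42  47  68  97 103  92 104 146 165 162 175 204 224 221 192
 34  32  33  35  36  35  31  32  31  32  32  36  37  49  73  81  76  98 137 146 122 116 145 172 188 198 201 204 199 186
 33  35  31  33  28  33  33  30  35  39  45  56  64  78 107 115  94  88 103 112 109 130 175 206 216 215 205 194 190 196
 33  30  32  33  32  33  40  44  49  62  73  83  90  90  92  98  93  94 102 110 123 142 184 216 221 221 218 214 214 215
 35  36  41  41  43  
[... 2918 characters left out ...]
 113 116 116 116 115 114 115 116 116 116 115 116 117 116 116
196 177 157 161 179 193 195 192 169 127 113 114 115 116 115 115 115 115 115 117 116 116 115 115 116 117 114 114 114 113
200 199 194 196 200 203 209 210 189 142 120 115 113 114 116 116 115 114 116 115 115 115 112 111 117 118 114 112 116 121
201 203 202 203 205 205 214 221 210 173 139 120 115 120 120 116 115 114 114 111 114 118 118 111 118 123 121 120 124 129
201 203 203 205 204 205 210 217 221 207 166 132 125 129 128 118 112 113 113 110 111 125 133 126 125 128 131 131 125 121
t17.50 p [452.6 304.7 173.5] yaw107.0 F [ 0.1 -0.2 -1.7] M [0.01 0.08 0.02] gap13.6 ff60.0 q [0.53 0.33 1.59 0.   1.22 0.23]
cm [-33.77  11.36  -4.16] roll 3.2
```

Four clear blobs sit on the blade at (194,218), (195,225), (197,230) and (201,233), with possibly a fifth. I'll carry them gently over the well.

```bash
python3 -m creep '[[-1,[-1,0.3,0],0.2],[-1,[-3,0.9,0],0.5],[-1,[-6,1.7,0],0.8],[-1,[-10,2.9,0],1.1],[-1,[-14,4.1,0],1.4],[-1,[-18,5.2,0],1.7],[-1,[-22,6.4,0],2.0],[-1,[-26,7.5,0],2.3],[-1,[-29.5,8.6,0],2.6],[-1,[-32.5,9.4,0],2.9],[-1,[-35,10.1,0],3.1],[-1,[-36.5,10.6,0],3.2]]' 60; python3 go.py 666 -22 172 91
python3 - <<'E'
from m import *
A=np.mean([manip.camera('top').astype(float) for _ in range(3)],0); np.save('A15.npy',A)
print(proj('top',[666,-140,150]),proj('top',[666,-60,120]))
for r in A.mean(2)[140:182,300:350]: print(' '.join('%2d'%(v//4) for v in r))
E
```

```text
clock: 18.7
eef_pos: [661.4, -16.1, 173.5]
eef_rot: [-3.141, 0.0, 1.585]
wrist_force: [0.1, 0.3, -2.1]
finger_gap: 13.6
finger_force: 60.0
t18.70 p [661.4 -16.1 173.5] yaw90.8 F [ 0.1  0.3 -2.1] M [ 0.06  0.   -0.  ] gap13.6 ff60.0 q [-0.08  0.59  1.22 -0.    1.34 -0.09]
cm [-0.6   0.45  0.15] roll -0.04
[340.8 154.7] [311.5 156.9]
24 24 24 24 24 22 23 27 28 28 29 28 28 24 21 20 26 36 40 40 41 41 42 43 44 44 44 45 46 47 47 46 47 47 48 47 47 47 49 50 50 49 48 48 46 39 38 51 58 60
23 23 23 24 22 21 22 27 29 28 28 29 27 24 21 21 34 48 53 54 53 51 52 55 56 55 54 56 57 57 55 53 54 56 57 56 54 52 53 56 57 54 52 52 52 42 37 51 58 60
22 22 22 23 22 21 24 27 28 29 29 28 27 24 20 22 35 49 53 52 49 49 51 56 57 55 53 56 58 58 55 51 52 57 59 58 54 51 52 56 58 57 56 55 53 43 37 50 58 60
21 21 21 21 21 20 24 28 28 29 29 28 27 22 19 22 33 43 47 46 44 43 42 44 44 41 40 42 46 45 43 42 44 52 57 55 49 44 43 47 54 58 59 58 55 44 36 50 58 61
20 20 20 20 19 20 24 28 29 29 28 28 26 21 20 24 34 42 47 47 46 44 42 38 35 31 30 29 31 33 36 38 40 46 49 47 44 43 44 48 54 57 58 59 56 46 38 51 59 60
18 18 17 18 18 2
[... 4833 characters left out ...]
5 55 56 57 56 55 54 55 57 57 57 57 57 57 58 57 56 55 55 57 59 60 60 61 61 61 61 61 61 59 56 49 53 59
24 22 22 22 22 22 21 20 19 21 20 19 31 50 57 57 55 56 57 57 57 57 57 57 58 58 58 58 57 58 59 58 57 56 56 58 60 60 60 61 61 61 61 61 60 58 55 48 53 58
23 22 22 22 22 21 21 20 20 19 17 19 34 54 59 56 53 53 55 56 56 55 55 55 57 58 58 57 56 59 60 58 54 53 54 59 60 58 56 55 58 59 59 57 53 50 49 45 53 58
24 23 22 21 21 22 21 20 19 18 17 18 33 51 55 53 50 50 50 49 46 43 42 43 46 48 50 50 52 56 57 54 51 50 52 56 57 51 42 40 44 47 48 45 42 39 39 42 53 57
23 23 21 22 22 21 21 20 19 17 16 17 28 42 46 45 44 44 45 46 45 44 44 46 48 48 48 48 48 51 50 48 46 46 47 50 50 47 43 42 45 49 50 49 47 47 47 50 55 57
```

Five or six beads now sit against the scoop's back wall, around (317–321,149–163), and the scoop is over the well. I'll loosen the grip in steps so the nose drops.

```bash
python3 -m creep '[[-1,[-0.2,0.3,0],0],[-1,[-0.3,0.4,0.1],0],[-1,[-0.3,0.4,0.1],0],[-1,[-0.3,0.4,0.1],0]]' 8; python3 go.py
cat > pk.py <<'E'
from m import *
import sys
n,y0,y1,x0,x1,f=sys.argv[1],*map(int,sys.argv[2:6]),sys.argv[6]
A=np.mean([manip.camera(n).astype(float) for _ in range(2)],0); np.save(f+'.npy',A)
for r in A.mean(2)[y0:y1,x0:x1]: print(' '.join('%2d'%(v//4) for v in r))
E
python3 pk.py top 140 172 304 350 A16
```

```text
clock: 19.25
eef_pos: [664.7, -15.8, 173.0]
eef_rot: [-3.142, -0.0, 1.589]
wrist_force: [-0.5, -0.3, -1.9]
finger_gap: 14.0
finger_force: 8.0
t19.25 p [664.7 -15.8 173. ] yaw91.0 F [-0.5 -0.3 -1.9] M [ 0.13  0.06 -0.02] gap14.0 ff8.0 q [-0.08  0.6   1.21 -0.    1.34 -0.1 ]
22 21 24 28 29 29 29 29 27 24 20 21 31 39 40 41 41 40 42 44 44 44 44 45 46 47 47 46 46 47 47 47 47 48 49 50 50 49 48 49 47 39 39 51 58 60
22 20 24 28 29 28 29 29 28 23 20 26 42 52 54 53 53 51 53 55 57 55 55 56 57 57 55 53 54 56 57 56 54 52 53 56 56 55 52 52 51 43 38 51 58 60
21 20 25 28 29 28 29 28 25 21 20 30 44 55 57 55 54 53 55 58 59 58 58 59 59 60 58 55 55 58 60 58 55 53 55 58 59 58 57 55 53 43 36 50 58 60
19 20 25 29 29 28 29 29 25 20 24 40 51 58 59 57 55 54 55 58 58 57 56 58 59 60 58 57 57 59 60 58 56 55 56 59 60 60 59 59 55 43 36 50 58 61
17 20 25 28 29 29 29 28 24 20 31 50 57 59 60 58 56 56 57 59 59 58 58 59 60 60 59 58 58 59 60 59 56 56 57 59 60 60 60 59 57 47 38 51 58 60
19 23 26 28 29 28 29 28 23 25 40 55 59 60 60 60 58 58 59 60 60 59 59 59 60 60 60 60 60 60 60 60 57 57 59 60 60 60 60 60 58 51 43 51 58 6
[... 2889 characters left out ...]
0 43 50 54
23 29 33 34 35 34 28 28 42 49 49 50 51 48 49 53 56 56 58 61 60 59 55 53 54 58 60 60 60 60 60 61 61 60 59 60 61 61 61 61 60 58 51 43 50 54
18 21 23 28 32 32 26 26 34 36 37 43 48 48 49 53 55 55 57 60 60 58 56 56 57 57 59 59 57 56 58 61 60 59 56 57 60 61 60 58 57 57 52 44 50 55
17 17 17 20 26 29 24 22 26 28 29 37 45 47 47 49 51 52 55 58 59 56 53 55 56 57 59 58 56 56 57 60 59 57 56 57 60 60 58 57 55 55 51 44 50 57
17 16 17 17 20 22 22 25 30 33 34 37 44 48 48 47 50 54 56 58 59 57 53 53 54 56 59 59 58 58 59 60 59 57 58 58 60 60 59 58 57 55 50 43 51 56
17 17 16 17 17 19 21 30 41 47 47 48 52 53 52 53 55 57 58 59 60 59 55 53 55 58 60 60 60 59 60 61 61 60 59 60 61 61 60 59 58 57 52 45 51 56
```

The nose has dropped and the beads have left the blade. I'll raise the scoop, bring it back over the bench, and count the beads in the well.

```bash
python3 -m creep '[[-1,[0,0,-1],0],[-1,[0,0,-3],0],[-1,[0,0,-6],0],[-1,[0,-2,-6],0],[-1,[0,-5,-6],0],[-1,[0,-9,-6],0],[-1,[0,-13,-6],0],[-1,[0,-17,-6],0],[-1,[-0.4,-19.5,-6],0],[-1,[-0.4,-20.4,-6],0],[-1,[-0.4,-20.4,-6],0],[-1,[-0.4,-20.4,-6],0]]' 30; python3 go.py
python3 - <<'E'
from m import *
A=np.mean([manip.camera('top').astype(float) for _ in range(3)],0); np.save('A17.npy',A)
B=cv2.imread('pics/top0.png').astype(float).mean(2)
D=A.mean(2)-B
for r in D[134:186,300:352]: print(' '.join('%3d'%v if abs(v)>14 else '  .' for v in r))
E
```

```text
clock: 20.55
eef_pos: [461.9, -23.8, 233.4]
eef_rot: [3.141, 0.0, 1.588]
wrist_force: [0.5, -0.4, -1.6]
finger_gap: 13.9
finger_force: 30.0
t20.55 p [461.9 -23.8 233.4] yaw91.0 F [ 0.5 -0.4 -1.6] M [-0.04  0.03 -0.01] gap13.9 ff30.0 q [-0.13  0.09  1.74  0.    1.31 -0.15]
  .   .   .   .   .   .   .   .   .   .   .   .   .   .   .   .   .   .   .   .   .   .   .   .   .   .   .   .   .   .   .   .   .   .   .   .   .   .   .   .   .   .   .   .   .   .   .   .   .   .   .   .
  .   .   .   .   .   .   .   .   .   .   .   .   .   .   .   .   .   .   .   .   .   .   .   .   .   .   .   .   .   .   .   .   .   .   .   .   .   .   .   .   .   .   .   .   .   .   .   .   .   .   .   .
  .   .   .   .   .   .   .   .   .   .   .   .   .   .   .   .   .   .   .   .   .   .   .   .   .   .   .   .   .   .   .   .   .   .   .   .   .   .   .   .   .   .   .   .   .   .   .   .   .   .   .   .
  .   .   .   .   .   .   .   .   .   .   .   .   .   .   .   .   .   .   .   .   .   .   .   .   .   .   .   .   .   .   .   .   .   .   .   .   .   .   .   .   .   .   .   .   .   .   .   .   .   .   .
[... 9295 characters left out ...]
.   .   .   .   .   .   .   .   .   .   .   .   .   .   .   .   .   .
-71 -78 -78 -75 -73 -77 -78 -74 -73 -73 -73 -69 -68 -64 -65 -73 -76 -59 -19   .   .   .   .   .   .   .   .   .   .   .   .   .   .   .   .   .   .   .   .   .   .   .   .   .   .   .   .   .   .   .   .   .
-85 -89 -87 -89 -87 -87 -83 -70 -71 -72 -67 -61 -57 -55 -59 -64 -71 -60 -19   .   .   .   .   .   .   .   .   .   .   .   .   .   .   .   .   .   .   .   .   .   .   .   .   .   .   .   .   .   .   .   .   .
-123 -125 -125 -124 -123 -119 -107 -83 -72 -67 -61 -60 -62 -58 -60 -64 -64 -51 -14   .   .   .   .   .   .   .   .   .   .   .   .   .   .   .   .   .   .   .   .   .   .   .   .   .   .   .   .   .   .   .   .   .
```

The difference image shows five beads against the well's far wall: (339,153), (344,154), (344,159), (344,164) and (344,169). Now I'll set the scoop down nose first and lay it flat.

```bash
python3 -m creep '[[-1,[0,0,3],0],[-1,[0,0,7],0],[-1,[0,0,9.5],0],[-1,[0,0,10.7],0],[-1,[0,0,11.2],0],[-1,[0,0,11.2],0]]' 30; python3 go.py
python3 -m creep '[[-1,[0.5,0,0.3],0],[-1,[1.0,0,0.6],0],[-1,[1.6,0,1.0],0],[-1,[2.2,0,1.3],0],[-1,[3,0,1.7],0],[-1,[3.7,0,2.2],0],[-1,[4.4,0,2.8],0],[-1,[5,0,3.4],0],[-1,[5.6,0,4.1],0],[-1,[6.2,0,4.8],0],[-1,[6.8,0,5.6],0],[-1,[7.2,0,6.2],0]]' 5; python3 go.py
python3 -m creep '[[-1,[0.3,0,0.5],0],[-1,[0.5,0,0.9],0],[-1,[0.5,0,0.9],0]]' 5; python3 go.py;  python3 pk.py top 208 252 262 340 A18
```

```text
clock: 21.3
eef_pos: [461.4, -23.8, 121.2]
eef_rot: [3.141, 0.0, 1.588]
wrist_force: [-0.2, 0.8, -1.9]
finger_gap: 14.1
finger_force: 30.0
t21.30 p [461.4 -23.8 121.2] yaw91.0 F [-0.2  0.8 -1.9] M [0.03 0.09 0.01] gap14.1 ff30.0 q [-0.13  0.22  1.87 -0.    1.05 -0.15]
clock: 22.5
eef_pos: [459.5, 48.6, 58.1]
eef_rot: [-3.141, 0.0, 1.588]
wrist_force: [-0.3, -0.1, -1.2]
finger_gap: 13.9
finger_force: 5.0
t22.50 p [459.5  48.6  58.1] yaw91.0 F [-0.3 -0.1 -1.2] M [-0.22  0.05  0.  ] gap13.9 ff5.0 q [ 0.03  0.32  1.92 -0.    0.9   0.01]
clock: 22.8
eef_pos: [459.6, 53.4, 49.6]
eef_rot: [-3.141, -0.0, 1.589]
wrist_force: [-0.3, 0.3, -0.0]
finger_gap: 13.9
finger_force: 5.0
t22.80 p [459.6  53.4  49.6] yaw91.0 F [-0.3  0.3 -0. ] M [ 0.06  0.1  -0.01] gap13.9 ff5.0 q [0.04 0.34 1.92 0.   0.89 0.02]
13 11 11 12 11 12 12 12 12 11 12 12 14 15 14 16 16 13 11 12 11 12 10 11 12 11 11 12 11 12 12 12 12 13 13 13 14 13 13 13 14 13 13 14 14 13 14 13 13 14 14 14 14 14 14 14 14 14 14 15 14 14 14 14 14 14 15 14 14 15 14 14 15 14 14 14 15 15
11 11 11  9 10 11  9 10 10 11 10 11 13 14 15 17 17 15 13 13 12 
[... 9298 characters left out ...]
7 17 16 16 16 16 15 14 14 14 14 14 14 14 17 20 24 26 27 28 26 20 13 10  9  8  9  8  8  9  8  8  7  9  9  8 11  9  8  9  9  9 10 10 10  9  9  9 10 10 10  9  9 10 10 10 10  9  9  9  9  9  9 10  9  9 10 10  9 10 10  9  9  9  9  9 10 10
18 17 18 16 16 17 16 16 14 16 16 14 13 14 16 17 20 23 26 28 26 19 14 10 10  9  8  9  8  9  8  8  8  8  9  9 10  9  8 10  9  9  9  9  9 10  8  9  9 10  9 10 10 10 10 10  9 10 10  9  9 10  9  9  9  9 10  9 10  9  9 10 10 10  9  9 10  9
19 18 18 19 17 17 17 16 18 20 19 17 14 13 14 15 17 19 25 28 28 20 13 11  9  9  8  9  9  9  8  8  8  9  9  9  9  9  9  9 10  9  9 10  9  9 10 10  9 10  9  9  9  9  9  9 10  9  9  9  9 10  9  9 10  9 10  9 10  9  9 10  9 10  8  9  9  9
```

The scoop lies flat and empty on the bench. I'll release it, rise, and measure the pin and aperture from averaged frames.

```bash
python3 -m creep '[[-0.5,[0,0,0],0],[-0.4,[0,0,0],0],[-0.4,[0,0,0],0],[-0.4,[0,0,0],0],[-0.4,[0,0,-2],0],[-0.4,[0,0,-6],0],[0,[0,0,-11],0],[0,[0,0,-14],0],[0,[0,0,-14],0]]' 5; python3 go.py
python3 - <<'E'
from m import *
A=np.mean([manip.camera('top').astype(float) for _ in range(8)],0); g=A.mean(2); np.save('A19.npy',A)
S=np.mean([manip.camera('scene').astype(float) for _ in range(4)],0); np.save('S19.npy',S)
print('plate'); 
for r in g[162:188,364:392]: print(' '.join('%3d'%v for v in r))
print('pin')
for r in g[218:246,408:442]: print(' '.join('%3d'%v for v in r))
print('scene pin')
for r in S.mean(2)[236:272,318:345]: print(' '.join('%3d'%v for v in r))
E
```

```text
clock: 23.8
eef_pos: [461.2, 53.2, 194.0]
eef_rot: [3.134, -0.0, 1.588]
wrist_force: [-0.4, -0.2, -0.4]
finger_gap: 46.0
finger_force: 0.0
t23.80 p [461.2  53.2 194. ] yaw91.0 F [-0.4 -0.2 -0.4] M [-0.1   0.09 -0.02] gap46.0 ff0.0 q [ 0.04  0.13  1.79 -0.    1.22  0.02]
plate
246 246 246 246 246 246 246 246 246 246 246 246 246 247 246 247 246 246 247 246 246 246 247 246 246 246 246 243
246 246 246 246 247 247 247 247 247 247 247 246 245 245 245 245 245 245 244 243 243 241 241 243 246 246 246 243
246 246 245 242 240 239 240 240 240 240 239 234 230 229 230 230 230 229 223 218 215 208 205 223 241 246 246 244
246 246 240 218 195 193 192 191 188 188 188 183 180 179 180 179 179 177 174 169 174 188 189 198 233 245 246 244
247 246 238 206 179 183 174 162 159 159 159 159 160 160 159 159 159 159 158 158 163 189 197 196 232 245 245 243
246 246 236 207 185 186 175 163 162 161 162 161 160 160 160 160 160 161 160 160 157 165 175 189 233 245 245 245
247 246 234 197 171 168 166 161 161 161 161 161 161 161 161 162 160 161 160 160 160 157 162 183 232 246 246 246
246 246 236 201 165 160 161 162 163 162
[... 9098 characters left out ...]
 110 122 190 233 238 238 237 238 235 230 224 191 116
170 215 232 234 234 234 234 228 202 155 124 120 118 120 142 193 229 237 238 238 238 236 229 221 214 210 177
131 178 223 234 234 234 235 235 231 225 222 222 223 224 226 232 236 238 238 238 238 236 224 208 215 222 214
118 143 200 231 234 235 235 235 235 234 234 234 235 236 236 236 237 237 238 238 238 238 235 232 232 232 227
113 125 168 216 232 235 235 234 235 235 235 235 235 236 237 237 237 237 238 238 237 236 234 227 215 196 174
111 112 133 174 218 233 231 227 226 230 235 235 235 236 237 237 237 236 235 234 224 205 188 165 152 142 132
110 107 113 140 198 231 223 209 216 225 233 235 235 235 235 234 233 223 203 186 162 149 141 132 120  99  80
```

Run:
```python
from m import *
g=np.load('A19.npy').mean(2)
s=161-g[170:181,372:384]; s[s<6]=0; yy,xx=np.mgrid[170:181,372:384]
c=(s*xx).sum()/s.sum(),(s*yy).sum()/s.sum(); b=s>20; c2=xx[b].mean(),yy[b].mean()
print('hole',c,plane('top',*c,82.5),c2,plane('top',*c2,82.5),'extent',xx[b].min(),xx[b].max(),yy[b].min(),yy[b].max())
m=(g[160:190,360:395]<203).astype(np.uint8); n,l,st,ce=cv2.connectedComponentsWithStats(m); i=1+st[1:,4].argmax()
p=ce[i]+[360,160]; print('plate',p,st[i],plane('top',*p,82.5))
print('pin top',plane('top',430.3,230.7,138),'scene',plane('scene',330.2,243.7,138),'flange scene',plane('scene',329.7,263,88), tri((330.2,243.7),(430.3,230.7)))
for P in([460,-375,138],[460,-375,88],[623.5,-247.7,82.5]): print(P,proj('top',P),proj('scene',P))
```

```text
hole (np.float64(377.5608071940906), np.float64(175.073707311851)) [ 622.  -247.5   82.5] (np.float64(377.4375), np.float64(175.125)) [ 621.9 -247.2   82.5] extent 375 379 173 177
plate [377.4 174.8] [  7   5  22  21 414] [ 622.9 -247.    82.5]
pin top [ 461.3 -380.6  138. ] scene [ 463.6 -378.3  138. ] flange scene [ 461.9 -381.8   88. ] (array([ 461.8, -380.4,  139.8]), np.float64(1.384607755465802))
[460, -375, 138] [428.2 231.2] [328.1 243.3]
[460, -375, 88] [424.1 232.2] [327.6 261.4]
[623.5, -247.7, 82.5] [377.6 174.6] [363.  220.3]
```

```bash
python3 -m creep '[[0,[0,0,-2.6],0],[0,[-4,0,-2.6],0],[0,[-9,-0.1,-2.6],0.2],[0,[-14,-0.2,-2.6],0.2],[0,[-19,-0.3,-2.6],0.2],[0,[-24,-0.4,-2.6],0.2],[0,[-29,-0.5,-2.6],0.2],[0,[-34,-0.6,-2.6],0.2],[0,[-38.5,-0.68,-2.6],0.2],[0,[-42,-0.68,-2.6],0.2],[0,[-43.3,-0.68,-2.6],0.2],[0,[-43.3,-0.68,-2.6],0.2]]' 40; python3 -m creep '[[0,[0,0,0],0],[0,[0,0,0],0]]'; python3 go.py 462 -380 107 90
```

```text
clock: 25.6
eef_pos: [460.1, -380.7, 215.3]
eef_rot: [-3.141, -0.001, 1.569]
wrist_force: [-0.4, -0.1, 0.3]
finger_gap: 47.1
finger_force: 0.0
clock: 25.8
eef_pos: [460.8, -378.5, 216.2]
eef_rot: [3.141, -0.0, 1.572]
wrist_force: [0.6, 0.8, 0.7]
finger_gap: 46.8
finger_force: 0.0
t25.80 p [ 460.8 -378.5  216.2] yaw90.1 F [0.6 0.8 0.7] M [-0.05  0.09  0.02] gap46.8 ff0.0 q [-0.75  0.41  1.39  0.    1.35 -0.75]
cm [-0.15  0.12 10.92] roll 0.02
```

```bash
python3 -m creep '[[0,[-0.15,0.1,3],0],[0,[-0.15,0.1,7],0],[0,[-0.15,0.1,9.5],0],[0,[-0.15,0.1,10.6],0],[0,[-0.15,0.1,10.8],0],[0,[-0.15,0.1,10.8],0],[-1,[-0.15,0.1,10.8],0],[-1,[-0.15,0.1,10.8],0],[-1,[-0.15,0.1,10.8],0],[-1,[-0.15,0.1,10.8],0],[-1,[-0.15,0.1,10.8],0],[-1,[-0.15,0.1,10.8],0]]' 40; python3 go.py
python3 - <<'E'
from m import *
S=np.mean([manip.camera('scene').astype(float) for _ in range(3)],0).mean(2)
for r in S[228:272,310:345]: print(' '.join('%3d'%v for v in r))
E
```

```text
clock: 27.0
eef_pos: [461.5, -381.5, 108.2]
eef_rot: [3.141, 0.0, 1.571]
wrist_force: [-0.7, -0.1, 2.1]
finger_gap: 13.5
finger_force: 39.7
t27.00 p [ 461.5 -381.5  108.2] yaw90.0 F [-0.7 -0.1  2.1] M [-0.01  0.21 -0.02] gap13.5 ff39.7 q [-0.75  0.51  1.49 -0.    1.14 -0.75]
 40  51  75  93  97  98  96  94  90  86  81  78  82  91  75  38  29  29  29  30  30  30  31  44  78 103 115 123 123 110  75  38  37  38  32
 68  74  89  92  89  85  81  75  69  66  67  70  79  83  65  35  29  29  29  29  30  30  30  44  78 104 116 123 124 119  94  56  72  75  42
 70  68  72  73  67  63  59  53  50  68  95 104  94  81  57  33  29  29  30  30  30  31  33  48  80 104 116 124 124 121  97  60  72  87  79
 61  58  56  51  41  34  30  27  29  54  93 110  92  57  38  30  29  30  32  32  30  29  46  70  91 105 116 123 124 121  96  55  65  75  86
 40  36  30  26  22  20  18  18  19  34  77 102  93  66  40  39  46  54  54  41  25  23  46  79  98 106 116 124 124 121  97  69  73  64  70
 25  22  19  16  16  17  17  18  17  28  71 100 100  87  74  85 102 110  96  57  25  19  32  63  91 107 118 124 124 121  97 
[... 4635 characters left out ...]

102 105 106 107 105 105 109 110 104 102 104 105 105 105 105 105 103 102 100 101 102 103 105 107 108 109 111 113 113 116 121 128 135 137 124
108 109 108 108 105 106 110 113 108 103 103 105 105 105 106 106 108 110 109 108 107 108 110 112 112 113 125 138 139 139 139 141 143 143 136
109 109 108 108 105 106 110 113 110 104 102 105 106 108 109 110 122 134 134 124 113 112 125 136 138 138 141 145 145 145 144 142 140 138 132
109 109 109 108 106 106 110 114 110 103 100 102 106 118 128 126 129 136 141 139 136 136 141 150 151 145 144 144 142 139 136 132 130 128 124
109 110 110 109 108 107 110 113 110 104 102 103 105 113 119 123 127 134 142 148 154 155 157 186 190 148 138 135 133 132 130 128 116  96  76
```

The pin is gripped squarely with a 13.5 mm gap. I'll lift it and carry it over the aperture.

```bash
python3 -m creep '[[-1,[0,0,-1],0],[-1,[0,0,-4],0],[-1,[0,0,-8],0],[-1,[0,0,-10.5],0],[-1,[0,0,-10.5],0],[-1,[0,0,-10.5],0],[-1,[2,2.5,-10.5],0],[-1,[5,6,-10.5],0],[-1,[8,9.7,-10.5],0],[-1,[11,13.3,-10.5],0],[-1,[12.7,15.4,-10.5],0],[-1,[13.3,16.06,-10.5],0]]' 40;python3 -m creep '[[-1,[0,0,0],0],[-1,[0,0,0],0],[-1,[0,0,0],0]]'; python3 go.py 622.1 -248.5 213 90
python3 - <<'E'
from m import *
A=np.mean([manip.camera('top').astype(float) for _ in range(3)],0).mean(2); S=np.mean([manip.camera('scene').astype(float) for _ in range(4)],0); np.save('S20.npy',S)
for z in(117,189,82.5): print(z,proj('scene',[622,-248.5,z]))
for r in S.mean(2)[185:228,340:385]: print(' '.join('%3d'%v for v in r))
E
```

```text
clock: 28.35
eef_pos: [623.1, -246.0, 210.6]
eef_rot: [-3.139, -0.002, 1.574]
wrist_force: [-0.9, -0.4, -1.2]
finger_gap: 13.9
finger_force: 39.7
clock: 28.65
eef_pos: [621.1, -249.5, 212.8]
eef_rot: [-3.141, -0.0, 1.569]
wrist_force: [0.3, 0.2, -0.8]
finger_gap: 13.6
finger_force: 39.7
t28.65 p [ 621.1 -249.5  212.8] yaw89.9 F [ 0.3  0.2 -0.8] M [-0.02  0.08  0.03] gap13.6 ff39.7 q [-0.44  0.58  1.14 -0.    1.42 -0.44]
cm [ 0.1   0.1  -0.02] roll -0.02
117 [363.4 209.5]
189 [365.2 185.2]
82.5 [362.6 220.5]
144 138 140 146 145 142 142 143 143 143 143 143 142 143 143 142 141 140 141 142 125  93  73  69  67  66  67  76 117 202 238 236 205 112  46  23  21  22  22  22  23  23  24  23  22
140 137 139 142 142 142 142 142 142 143 143 143 142 143 142 142 142 140 142 146 142 130 113  94  80  81  95 127 187 234 243 244 241 211 126  63  27  20  21  20  21  20  20  21  21
141 141 141 141 141 141 142 142 142 143 142 143 143 143 143 143 142 140 142 146 147 145 140 123 107 118 146 162 194 229 230 236 244 241 223 164  89  35  20  21  20  20  20  20  20
142 142 141 142 141 142 141 142 143 143 143 143
[... 6452 characters left out ...]
 185 216 229 229 227 228 229 230 230 203 140 131 147 152 142 141 141 142 141 140 140 139 139 140 140 139 138 139 139 139 141 153 188 221 232 233 233 233 233 230
 19  30  64 113 145 158 187 218 229 229 227 228 230 230 223 190 141 135 143 140 141 141 142 142 141 140 139 139 139 140 139 138 139 139 139 139 141 153 188 221 232 234 234 233 233
 23  17  36  79 123 147 159 189 218 229 229 227 229 229 229 230 209 151 140 140 140 141 142 142 141 139 139 139 139 139 139 139 139 139 139 139 140 141 153 187 221 232 233 233 232
 29  30  35  46  92 131 148 160 189 219 229 230 229 230 232 238 239 212 150 140 140 141 142 142 141 140 139 139 139 139 139 139 139 139 139 139 139 139 141 153 186 219 231 232 232
```

```bash
python3 go.py 622.1 -248.5 213 90; python3 -m creep '[[-1,[0,0,1.5],0],[-1,[0,0,2.6],0],[-1,[0,0,3.0],0],[-1,[0,0,3.3],0],[-1,[0,0,3.6],0],[-1,[0,0,3.9],0],[-1,[0,0,4.2],0],[-1,[0,0,4.5],0],[-1,[0,0,4.5],0]]' 40; python3 go.py
```

```text
t29.00 p [ 621.8 -248.5  213.1] yaw90.0 F [ 0.9 -0.6  0.2] M [-0.1   0.15 -0.07] gap13.5 ff39.7 q [-0.43  0.58  1.14 -0.    1.42 -0.43]
cm [0.   0.03 0.01] roll -0.0
clock: 29.9
eef_pos: [621.9, -248.3, 167.5]
eef_rot: [-3.141, -0.0, 1.571]
wrist_force: [-0.3, 0.5, 0.1]
finger_gap: 13.7
finger_force: 39.7
t29.90 p [ 621.9 -248.3  167.5] yaw90.0 F [-0.3  0.5  0.1] M [-0.08  0.02 -0.01] gap13.7 ff39.7 q [-0.43  0.61  1.2   0.    1.33 -0.43]
```

The tip is inside the hole with no contact, so I'll press down.

```bash
python3 -m creep '[[-1,[0,0,0.7],0],[-1,[0,0,1.3],0],[-1,[0,0,1.7],0],[-1,[0,0,2.0],0],[-1,[0,0,2.2],0],[-1,[0,0,2.4],0],[-1,[0,0,2.5],0],[-1,[0,0,2.6],0],[-1,[0,0,2.6],0],[-1,[0,0,2.6],0]]' 50; python3 go.py
```

```text
clock: 30.9
eef_pos: [622.0, -248.4, 142.5]
eef_rot: [3.141, 0.0, 1.571]
wrist_force: [-3.9, 0.8, 6.2]
finger_gap: 13.5
finger_force: 49.7
t30.90 p [ 622.  -248.4  142.5] yaw90.0 F [-3.9  0.8  6.2] M [0.24 0.92 0.05] gap13.5 ff49.7 q [-0.43  0.63  1.22 -0.    1.29 -0.43]
```

```bash
python3 -m creep '[[-1,[0,-0.1,0],0],[-1,[0,-0.15,0],0],[-1,[0,-0.15,0.1],0],[-1,[0,-0.15,0.2],0],[-1,[0,-0.15,0.2],0],[-1,[0,-0.15,0.2],0]]' 50; python3 go.py
```

```text
clock: 31.5
eef_pos: [621.4, -248.5, 142.1]
eef_rot: [3.138, 0.001, 1.571]
wrist_force: [1.0, 1.5, 14.4]
finger_gap: 14.3
finger_force: 49.7
t31.50 p [ 621.4 -248.5  142.1] yaw90.0 F [ 1.   1.5 14.4] M [ 0.56  0.03 -0.04] gap14.3 ff49.7 q [-0.44  0.63  1.23  0.    1.28 -0.44]
```

```bash
python3 - <<'E'
from m import *
a=np.load('A19.npy').mean(2); n=np.mean([manip.camera('top').astype(float) for _ in range(2)],0).mean(2); t0=cv2.imread('pics/top0.png').mean(2)
# flat blade brightness: start vs now (sunlit floor near lip), lip edge location
print('now',n[228:236,306:312].mean(),'start',t0[228:236,318:324].mean(),'A19-now',abs(a-n)[225:245,286:316].mean())
print((n[232,308:320]).round())
print((n[150:172,336:348]-t0[150:172,336:348]).round().min(1))
E
python3 go.py
```

```text
now 156.11458333333334 start 238.44444444444446 A19-now 59.01375
[156. 158. 154. 159. 156. 151. 120.  74.  46.  34.  39.  38.]
[  -8.  -38.  -40.  -56.  -63.  -64.  -66.  -80.  -88.  -77.  -75.  -99.
 -103.  -88.  -92. -107. -123. -125. -101.  -92. -101. -110.]
t31.60 p [ 621.4 -248.4  142.1] yaw90.0 F [-0.2  3.1 15.3] M [0.6  0.03 0.  ] gap13.8 ff49.7 q [-0.44  0.63  1.23  0.    1.28 -0.44]
```

```bash
python3 -c "
from cell import manip; print(manip.sign_off())"
```

```text
the job is handed in; nothing more can be done
None
```

I handed the job in at about 31.6 s with at least five beads counted in the well, the scoop set back down flat on the bench and released, and the gripped pin through the aperture holding the reset button against its stop at about 15 N; the sign-off gave no verdict.

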